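Gauge the mount bars and sort them into the sloping rack

ROBOT

A 7-joint arm with a two-finger parallel gripper is mounted at the origin on a cart in front of the work surface, level with it; the furniture and walls round the work are solid. World frame = base frame: x ahead of the robot, y to its left, z up, the work surface at z = 0. Lengths are in m, angles in rad, forces in N, time in s.
With the tool pointing down it reaches from about 0.4 to 0.85 m from the base axis. Payload 10.4 kg.
Tool frame: the origin (TCP) lies midway between the tips of the shut fingers; the grasp point (between the pads) lies hold_point_z behind it (hold_point_z is the distance from the TCP to the grasp point, in m); z points along the fingers, y is the line along which they close (so a half turn about z gives the same grasp; the last joint's range is limited). The gripper opens to 87 mm and grips with 3 to 60 N. Pads are 19 mm wide; open, the fingers measure 117 mm over their backs; the gripper's body (75 mm by 190 mm) begins 51 mm behind the grasp point.
Start: joints at [-1.141, 0.332, -0.065, 1.46, 0.022, 1.35, -0.088], TCP at [0.273, 0.562, 0.223] pointing down, gripper open.
Joint ranges: [-2.6, 2.6], [-0.5, 2.12], [-1.47, 1.34], [0.16, 2.42], [-1.27, 4.41], [0.06, 2.06], [-2.6, 2.6]. Speed limits (rad/s): [2.22, 2.22, 2.79, 2.79, 3.14, 3.14, 3.14].

INTERFACE

Orientations are given as a unit quaternion [x, y, z, w].
In Python, from bench import * gives the robot as it stands. The module is installed in compiled form; this text tells all that it offers.
- The arm moves only by the tool drive_tool, never from a script. Its argument "increments" is a list of rows, each a list of 6 numbers: the shift along the tool's x, y, z scaled (see below), then the turn, a rotation vector about the tool's x, y, z scaled (see below). In form: [[dx, dy, dz, rx, ry, rz], ...]. A call has exactly 5 rows; each row is the pose to reach, as a shift and turn from the pose commanded when the call began, along the tool's axes at that moment; what a row does not reach only later rows make up. The controller multiplies each number of a shift by 300 mm and each number of a turn by pi/4 rad. A row lasts 1/12 s, in which the tool goes at most 41.7 mm and 7.16 degrees, less where a joint would pass 70% of its speed; a pose out of reach is approached as far as the arm can. A call with a number of a shift or a turn outside -1 to 1 is refused whole. A call with a gripper value outside its range is refused whole. "claw" is the closure, from 0 (fully open) to 1 (shut), set as the call begins (left out, the last holds). The fingers move at their own pace and stop on an object; "force" is the grip in N (left out, the last holds). Time passes only in rows, so rows that repeat a pose let the fingers close, or fill a call up. It gives the time, the measured TCP pose, the force, the opening and the grip force at its end, in the units of the state.
- read_state(): the state, without advancing time (a new reading comes with each control period).
- camera(name): name is "scene" or "top"; returns the picture (384x512x3 uint8, blue, green, red); there is no depth.
- get_calibration(name): a dict with "K" (3x3 intrinsics, pixels), "k1" (the pictures are not rectified: a ray, as slopes to the right and down, at radius r is drawn at 1 + k1 r^2 times it, then the intrinsics apply), "position" and "rotation" of the camera in the world. Camera axes: x right, y down, z forward; pixel columns grow to the right and rows downward; lengths in m; the calibration is good to about 2 mm. A picture is of the moment at which its call begins. get_calibration takes no time and is no camera call.
- close_job(): hands the job in; it is judged then, once.
The state is a dict: "time": time; "joint_positions": joint angles; "joint_vel": joint speeds; "joint_torque": joint torques, N m; "ee_pos": TCP position; "eef_rot": TCP orientation; "ft_force": force on the tool from outside, world axes, zero at the start; "torque": the same for the moment, N m; "width": finger opening in m; "grip_force": force on a finger pad.
Only numpy, scipy, OpenCV 4.12 (cv2) and the standard library are available. Lean on these libraries where they do the work, as an engineer would, in place of code of your own. Each camera call takes 0.05 s, during which the arm holds its last target. There are 200 camera calls.

TASK

Sort the three loose mount bars by length, longest first, then the middle one, then the shortest: lower each bar level into the slot of the stepped length gauge until it rests on the step of its own length, then lay it in the sloping rack, down in the compartment made for that length, before you gauge the next. Leave all three lying fully down in their compartments, and do not shift or knock over the mug or the two vials.

Things in the scene. Friction and masses are not known exactly. Their poses are not given: they have to be found in the camera images.
- gauge: length gauge, fixed: dark base plate 172 x 56 x 8 mm with an aluminium slot along x, 26 mm wide, rim at z 64 mm. Origin: centre of the underside. Its two ends are mirrored steps: clear length 98 mm down to the lowest seat (z 24 mm), 123 mm over the second step (z 36), 148 mm over the top step (z 48). Within 34 mm of the centre along x it has no side walls, within 28 mm no seat: fingers straddle the bar there.
- bar_long_centre (a point): the longest of three loose plain square aluminium bars lying on the desk: 140 x 18 x 18 mm, about 112 g; they differ in length only. Point: the bar's centre (9 mm above the desk). x runs along the bar, which is the same either way round.
- bar_medium_centre (a point): the middle of three loose plain square aluminium bars lying on the desk: 115 x 18 x 18 mm, about 92 g; they differ in length only. Point: the bar's centre (9 mm above the desk). x runs along the bar, which is the same either way round.
- bar_short_centre (a point): the shortest of three loose plain square aluminium bars lying on the desk: 90 x 18 x 18 mm, about 72 g; they differ in length only. Point: the bar's centre (9 mm above the desk). x runs along the bar, which is the same either way round.
- slot_long: compartment for the longest bar, fixed wooden slot sloping at 35 deg, one of three 70 mm apart in changing order. Origin: centre of its floor, 102 mm above the desk; x up the slope, z square to the floor. Clear 150 x 26 mm; end walls (8 mm) and side walls (6 mm) rise 14 mm; open at the sides within 34 mm of the centre and 20 mm deeper within 28 mm, for fingers. A bar may slide 5 mm to the lower end.
- slot_medium: compartment for the middle bar, fixed wooden slot sloping at 35 deg, one of three 70 mm apart in changing order. Origin: centre of its floor, 102 mm above the desk; x up the slope, z square to the floor. Clear 125 x 26 mm; end walls (8 mm) and side walls (6 mm) rise 14 mm; open at the sides within 34 mm of the centre and 20 mm deeper within 28 mm, for fingers. A bar may slide 5 mm to the lower end.
- slot_short: compartment for the shortest bar, fixed wooden slot sloping at 35 deg, one of three 70 mm apart in changing order. Origin: centre of its floor, 102 mm above the desk; x up the slope, z square to the floor. Clear 100 x 26 mm; end walls (8 mm) and side walls (6 mm) rise 14 mm; open at the sides within 34 mm of the centre and 20 mm deeper within 28 mm, for fingers. A bar may slide 5 mm to the lower end.
- mug: dotted mug, loose bystander, 82 x 114 x 91 mm, origin at the centre of its underside
- vial_white: small sample vial with white cap, loose bystander, 22 mm across, 56 mm high, origin at the centre of its underside
- vial_black: small sample vial with black cap, loose bystander, 22 mm across, 56 mm high, origin at the centre of its underside
Mind the look-alikes: they are no part of the job. Leave any pink or red look-alike of the part that bears bar_short_centre alone.

How it is judged:
By the outcome, as a careful person would: the job done as asked, in the order asked, and still so for the second after the job is handed in, with the robot touching nothing.
It also fails if it takes over 72 s, if anything falls off the work surface, if the arm or the gripper's body presses on something with over 40 N, if the wrist force passes 120 N, or if a joint passes its speed limit or range.

## Working session

There is one attempt and no reset: what is moved stays moved. The work goes in short steps, Python scripts to look and compute and a tool call to move; the robot and the scene stay as the last step left them, time stands still between calls to the robot, and variables do not carry over. Pictures are saved under pics/ and viewed, at most 10 in all, crops included, and the job is handed in when it is done.

Besides the shell and the picture viewer there is one more tool, called after "Emit:" as name(argument=value, ...), one argument or row to a line, values as JSON. drive_tool: Moves the arm, as the interface text tells. Its arguments: {"type":"object","properties":{"increments":{"type":"array","items":{"type":"array","items":{"type":"number"}}},"claw":{"type":"number"},"force":{"type":"number"}},"required":["increments"]}

```bash
mkdir -p pics; python3 - <<'E'
from bench import *
import cv2,numpy as np
for n in("scene","top"):
    cv2.imwrite(f"pics/{n}0.png",camera(n)); c=get_calibration(n); print(n,{k:np.round(np.array(v),4).tolist() for k,v in c.items()})
s=read_state(); print(s); print([x for x in dir() if 'hold' in x], globals().get('hold_point_z'))
E
```

```text
scene {'K': [[399.6107, 0.0, 251.9251], [0.0, 399.6107, 189.4183], [0.0, 0.0, 1.0]], 'k1': -0.0181, 'position': [-0.0391, -0.6277, 0.6244], 'rotation': [0.8116, -0.3068, 0.1806, -0.4633]}
top {'K': [[440.013, 0.0, 250.1162], [0.0, 440.013, 193.2945], [0.0, 0.0, 1.0]], 'k1': -0.1379, 'position': [0.3135, 0.0559, 1.4153], 'rotation': [-0.6704, 0.7348, -0.0771, 0.0681]}
{'time': 0.1, 'joint_positions': array([-1.14062866,  0.33281529, -0.06471574,  1.46088671,  0.02161431,
        1.34988339, -0.08848028]), 'joint_vel': array([-9.26981627e-04, -7.79005771e-04, -1.03077260e-03, -2.31822026e-03,
        9.27661607e-05,  9.49821331e-04,  1.28186023e-03]), 'joint_torque': array([ 2.01793271e-03, -6.24547362e+01,  2.51542381e-02, -3.90721142e+01,
       -6.13500900e-02,  3.65136098e-02,  6.77518346e-05]), 'ee_pos': array([0.27325397, 0.56170556, 0.22181538]), 'eef_rot': array([ 2.24426995e-01,  9.74490689e-01, -6.38511195e-04, -1.12312013e-04]), 'ft_force': array([ 0.36990848,  0.2777441 , -0.37005207]), 'torque': array([0.00630392, 0.04571987, 0.00825802]), 'grip_force': 0.0, 'width': 0.08687923342931965}
['hold_point_z'] 0.0187
```

View pics/scene0.png

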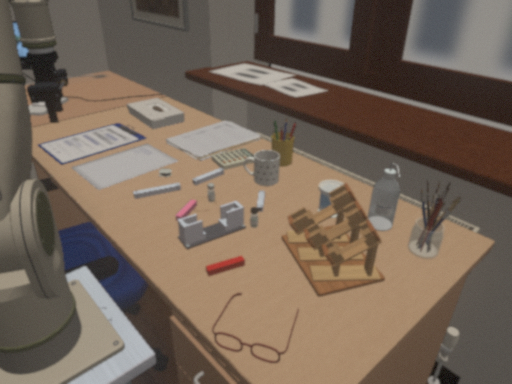

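View pics/top0.png

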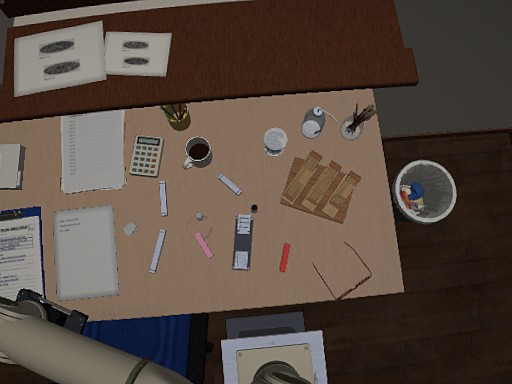

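The scene view shows the gauge at about (212,222), the rack at (333,240), the mug at (266,168), and the vials at (211,190) and (254,218). In the top view the silver bars are near (163,198), (157,250) and (230,184). The gauge is at (243,242), the rack at (320,187), and the pink and red look-alikes at (204,245) and (285,258).

```bash
cat > h.py <<'E'
from bench import *
import cv2,numpy as np
from scipy.spatial.transform import Rotation as R
def ray(n,p):
    c=get_calibration(n);K=np.array(c["K"]);d=np.array([(p[0]-K[0,2])/K[0,0],(p[1]-K[1,2])/K[1,1]]);u=d.copy()
    for _ in range(20): u=d/(1+c["k1"]*(u@u))
    return np.array(c["position"]),R.from_quat(c["rotation"]).apply([u[0],u[1],1.])
def onz(n,p,z):
    o,d=ray(n,p); return o+d*(z-o[2])/d[2]
def proj(n,P):
    c=get_calibration(n);K=np.array(c["K"]);v=R.from_quat(c["rotation"]).inv().apply(np.array(P)-c["position"]);u=v[:2]/v[2];u=u*(1+c["k1"]*(u@u))
    return u*K[0,0]+K[:2,2]
E
python3 - <<'E'
from h import *
im=cv2.imread("pics/top0.png"); hsv=cv2.cvtColor(im,cv2.COLOR_BGR2HSV)
m=((hsv[...,1]<60)&(hsv[...,2]>100)).astype(np.uint8)*255
m[:, :130]=0; m[:160]=0;m[290:]=0;m[:,275:]=0
cs,_=cv2.findContours(m,cv2.RETR_EXTERNAL,cv2.CHAIN_APPROX_NONE)
for c in cs:
    if cv2.contourArea(c)<25: continue
    r=cv2.minAreaRect(c); b=cv2.boxPoints(r); P=np.array([onz("top",q,.018) for q in b])
    e=[P[1]-P[0],P[2]-P[1]]; e.sort(key=np.linalg.norm)
    print(np.round(r[0],1),"ctr",P.mean(0).round(4),"LxW",[round(np.linalg.norm(x)*1e3) for x in e],"ang",np.degrees(np.arctan2(e[1][1],e[1][0])).round(1))
print(hsv[198,163],hsv[184,230],hsv[250,157])
a=cv2.resize(im[140:240,225:365],None,fx=5.5,fy=5.5,interpolation=cv2.INTER_CUBIC)
cv2.imwrite("pics/rack.png",a)
s=cv2.imread("pics/scene0.png");cv2.imwrite("pics/srack.png",cv2.resize(s[170:300,165:395],None,fx=3.4,fy=3.4,interpolation=cv2.INTER_CUBIC))
cv2.imwrite("pics/bars.png",cv2.resize(im[165:280,140:270],None,fx=5,fy=5,interpolation=cv2.INTER_CUBIC))
E
```

```text
[241.1 259.6] ctr [0.394  0.0725 0.018 ] LxW [48, 56] ang -8.7
[156.9 250.5] ctr [0.4465 0.337  0.018 ] LxW [21, 141] ang -18.7
[133.  228.5] ctr [0.5231 0.4109 0.018 ] LxW [20, 42] ang 177.5
[244.5 223. ] ctr [0.5091 0.0512 0.018 ] LxW [55, 65] ang -4.9
[162.6 198. ] ctr [0.6151 0.3095 0.018 ] LxW [20, 114] ang 179.1
[229.5 183.5] ctr [0.6428 0.0886 0.018 ] LxW [20, 90] ang -137.0
[187.5 164. ] ctr [0.7213 0.2211 0.018 ] LxW [27, 30] ang -95.4
[144.  167.5] ctr [0.7231 0.3665 0.018 ] LxW [51, 95] ang -95.5
[112  34 167] [113  30 168] [111  32 165]
```

View pics/rack.png

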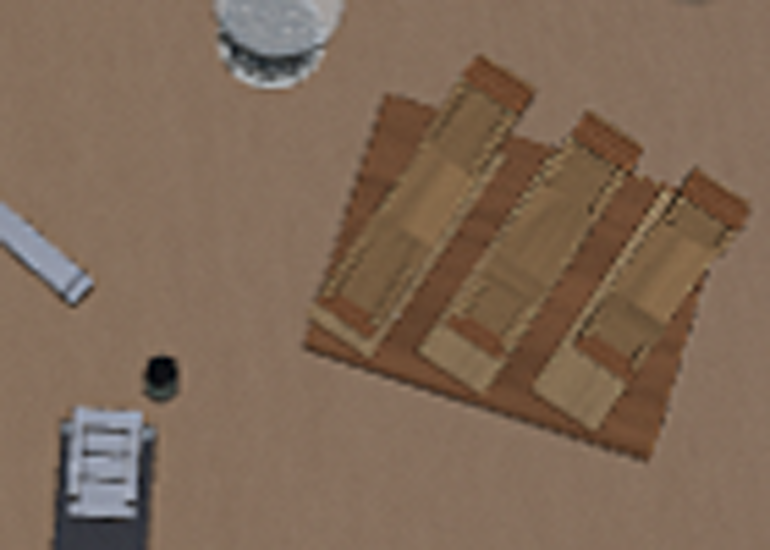

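View pics/srack.png

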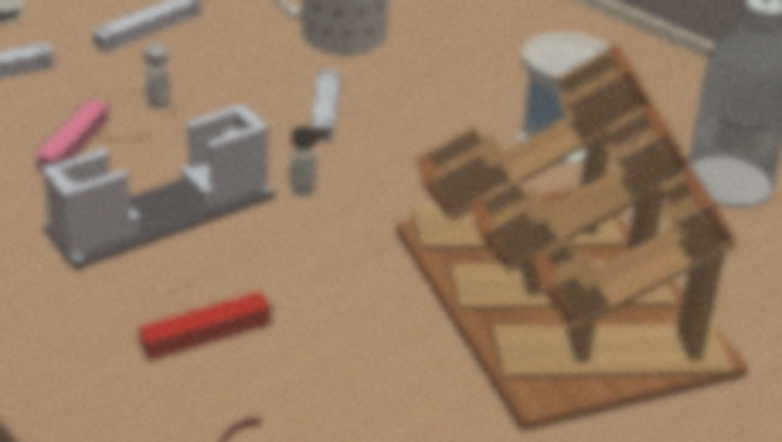

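View pics/bars.png

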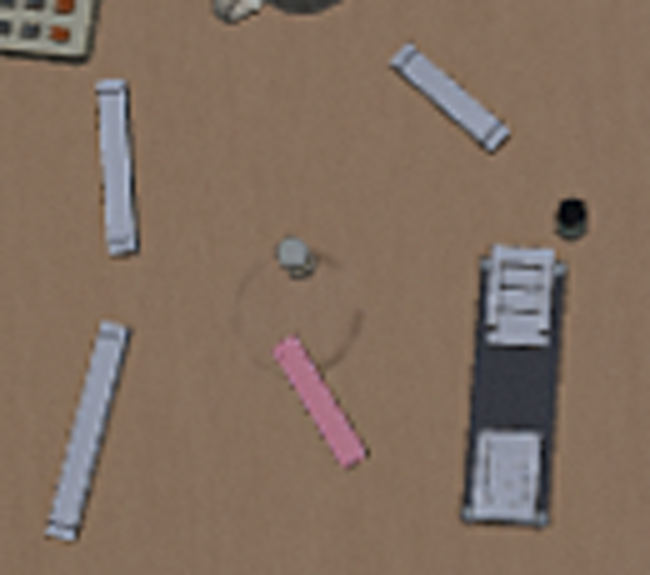

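The rack crop shows the left compartment is the longest, the middle one medium and the right one shortest. Its red-brown end walls are at crop (500,85)/(345,315), (612,140)/(475,335) and (720,195)/(605,355). The bars crop shows the gauge plate corners at (463,520), (547,525), (566,258) and (482,255). Next I measure these, with known heights and across both views.

```bash
python3 - <<'E'
from h import *
im=cv2.imread("pics/top0.png")
B=lambda x,y:(140+(x+.5)/5-.5,165+(y+.5)/5-.5)
K=lambda x,y:(225+(x+.5)/5.5-.5,140+(y+.5)/5.5-.5)
print("gauge base z8");
for p in [(463,520),(547,525),(566,258),(482,255)]: print(onz("top",B(*p),.008).round(4))
print("gauge rim z64")
for p in [(470,519),(539,522),(541,432),(477,431),(489,342),(549,346),(553,247),(496,243)]: print(p,onz("top",B(*p),.064).round(4))
# red-brown end walls
up=cv2.resize(im,None,fx=4,fy=4,interpolation=cv2.INTER_CUBIC); h=cv2.cvtColor(up,cv2.COLOR_BGR2HSV)
print([h[int(K(*p)[1]*4),int(K(*p)[0]*4)].tolist() for p in [(500,85),(345,315),(612,140),(475,335),(720,195),(605,355),(430,200),(560,440),(400,130)]])
m=((h[...,0]<12)&(h[...,1]>105)&(h[...,2]>70)).astype(np.uint8)*255; m[:4*145]=0;m[4*225:]=0;m[:,:4*278]=0;m[:,4*366:]=0
cs,_=cv2.findContours(cv2.morphologyEx(m,cv2.MORPH_OPEN,np.ones((5,5))),cv2.RETR_EXTERNAL,cv2.CHAIN_APPROX_NONE)
for c in cs:
    if cv2.contourArea(c)>150: 
        b=(cv2.boxPoints(cv2.minAreaRect(c))+.5)/4-.5; print(cv2.contourArea(c)/16,b.round(1).tolist())
s=cv2.imread("pics/scene0.png");cv2.imwrite("pics/srack2.png",cv2.resize(s[180:295,280:390],None,fx=5,fy=5,interpolation=cv2.INTER_CUBIC))
E
```

```text
gauge base z8
[0.3687 0.1031 0.008 ]
[0.3607 0.0504 0.008 ]
[0.53   0.0225 0.008 ]
[0.5369 0.0764 0.008 ]
gauge rim z64
(470, 519) [0.3667 0.0969 0.064 ]
(539, 522) [0.3611 0.0553 0.064 ]
(541, 432) [0.4155 0.0491 0.064 ]
(477, 431) [0.4197 0.0881 0.064 ]
(489, 342) [0.4736 0.076  0.064 ]
(549, 346) [0.4677 0.0394 0.064 ]
(553, 247) [0.529  0.0312 0.064 ]
(496, 243) [0.5348 0.0663 0.064 ]
[[11, 147, 106], [11, 148, 105], [12, 146, 108], [11, 143, 112], [12, 155, 102], [12, 147, 111], [16, 112, 132], [14, 73, 132], [13, 134, 105]]
```

View pics/srack2.png

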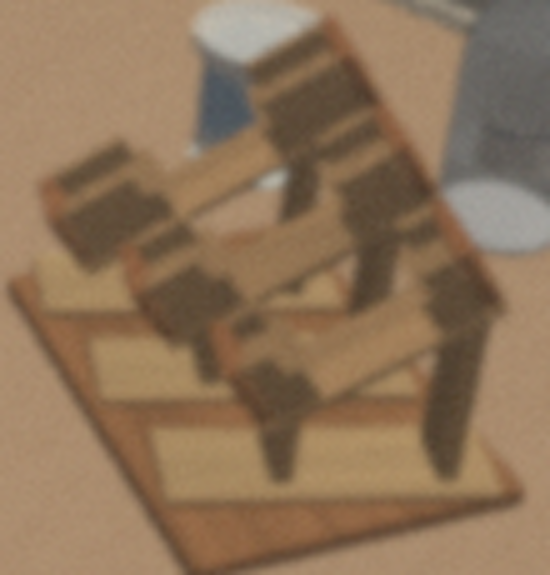

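Scene crop: the lower ends of the slots are at about (50,210), (135,270) and (225,350), the upper ends run along (325,15) to (505,305), and all three slope the same way. Next I cast the end-wall edges onto their known heights.

```bash
python3 - <<'E'
from h import *
K=lambda p:(225+(p[0]+.5)/5.5-.5,140+(p[1]+.5)/5.5-.5)
s,c=np.sin(np.radians(35)),np.cos(np.radians(35))
D={"long":(75,[(465,73),(520,113)],[(314,310),(362,340)]),"med":(62.5,[(572,128),(630,172)],[(447,323),(497,357)]),"short":(50,[(683,187),(738,228)],[(577,345),(622,375)])}
C=[]
for n,(h,u,l) in D.items():
    U=[onz("top",K(p),(102+h*s+14*c)/1e3) for p in u]; L=[onz("top",K(p),(102-(h+8)*s+14*c)/1e3) for p in l]
    mu,ml=np.mean(U,0),np.mean(L,0); d=(mu-ml)[:2]; e=d/np.linalg.norm(d)
    cu=mu[:2]-e*(h*c-14*s)/1e3; cl=ml[:2]+e*((h+8)*c+14*s)/1e3
    print(n,"span",np.linalg.norm(d).round(4),"want",((2*h+8)*c/1e3).round(4),"yaw",np.degrees(np.arctan2(d[1],d[0])).round(1),"c from upper",cu.round(4),"from lower",cl.round(4),"widths",np.linalg.norm(U[1]-U[0]).round(4),np.linalg.norm(L[1]-L[0]).round(4)); C.append((cu+cl)/2)
C=np.array(C); print(C.round(4),np.diff(C,axis=0).round(4),np.linalg.norm(np.diff(C,axis=0),axis=1))
d=C[2]-C[0]; print("row dir yaw",np.degrees(np.arctan2(d[1],d[0]))+90)
print("mug",onz("top",(199,148),.09),"vw",onz("top",(199,216),.056),"vb",onz("top",(254,208),.056))
# overlay check
im=cv2.imread("pics/scene0.png"); im2=cv2.imread("pics/top0.png");S=5
yaw=np.arctan2(d[1],d[0])+np.pi/2; m=C.mean(0); px=np.array([np.sin(yaw),-np.cos(yaw)])
a=cv2.resize(im[180:295,270:395],None,fx=S,fy=S,interpolation=cv2.INTER_CUBIC)
for i,h in enumerate((75,62.5,50)):
    o=np.r_[m+px*.07*(i-1),.102]; ex=np.array([c*np.cos(yaw),c*np.sin(yaw),s]); ez=np.array([-s*np.cos(yaw),-s*np.sin(yaw),c]); ey=np.cross(ez,ex)
    P=[o+(ex*x+ey*y+ez*14)/1e3 for x in(-h-8,h+8) for y in(-19,19)]
    q=[tuple(int(v) for v in ((proj("scene",p)-[270,180]+.5)*S)) for p in P]
    for j,k in((0,1),(1,3),(3,2),(2,0)): cv2.line(a,q[j],q[k],(0,255,0),1)
cv2.imwrite("pics/ov.png",a)
E
```

```text
long span 0.1357 want 0.1294 yaw -40.6 c from upper [ 0.6292 -0.1385] from lower [ 0.6244 -0.1344] widths 0.037 0.0322
med span 0.1104 want 0.1089 yaw -40.0 c from upper [ 0.6014 -0.2021] from lower [ 0.6003 -0.2012] widths 0.0395 0.0341
short span 0.0902 want 0.0885 yaw -40.9 c from upper [ 0.5738 -0.2659] from lower [ 0.5725 -0.2648] widths 0.0373 0.0303
[[ 0.6268 -0.1364]
 [ 0.6008 -0.2017]
 [ 0.5732 -0.2654]] [[-0.026  -0.0652]
 [-0.0277 -0.0637]] [0.07022427 0.06945923]
row dir yaw -22.58664324142191
mug [0.7491737  0.17321501 0.09      ] vw [0.5385177  0.19118196 0.056     ] vb [0.54819196 0.01748749 0.056     ]
```

View pics/ov.png

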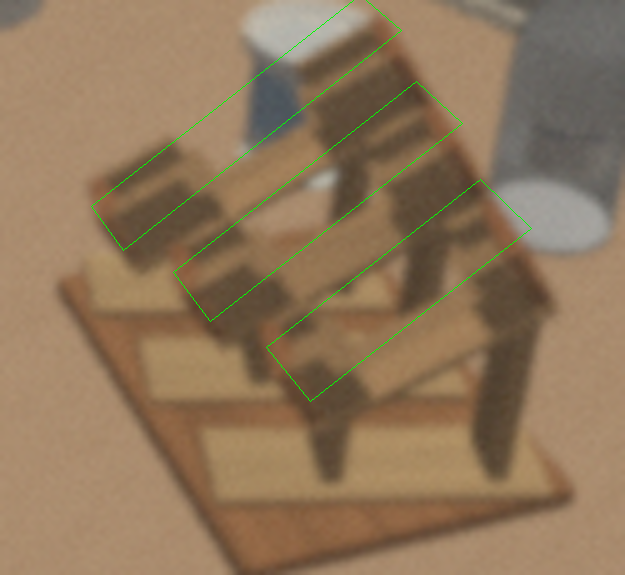

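The overlay with yaw -22.6° does not fit. The slots are turned relative to the base plate, by about -40.5° as the top view says. I redraw with that yaw.

```bash
python3 - <<'E'
from h import *
s,c=np.sin(np.radians(35)),np.cos(np.radians(35));S=5
A=[]
for n,w in(("scene",(270,180,125,115)),("top",(275,145,95,80))):
  im=cv2.imread(f"pics/{n}0.png");S=3.2 if n=="scene" else 4.2
  a=cv2.resize(im[w[1]:w[1]+w[3],w[0]:w[0]+w[2]],None,fx=S,fy=S,interpolation=cv2.INTER_CUBIC)
  yaw=np.radians(-40.5)
  for h,o in((75,(.6268,-.1364)),(62.5,(.6008,-.2017)),(50,(.5732,-.2654))):
    o=np.r_[o,.102]; ex=np.array([c*np.cos(yaw),c*np.sin(yaw),s]); ez=np.array([-s*np.cos(yaw),-s*np.sin(yaw),c]); ey=np.cross(ez,ex)
    for x0 in ((-h-8,-h),(h,h+8)):
      q=[[int(v) for v in ((proj(n,o+(ex*x+ey*y+ez*14)/1e3)-w[:2]+.5)*S)] for x,y in((x0[0],-19),(x0[0],19),(x0[1],19),(x0[1],-19))]
      cv2.polylines(a,[np.array(q)],True,(0,255,0),1)
  A.append(a)
H=max(x.shape[0] for x in A); A=[cv2.copyMakeBorder(x,0,H-x.shape[0],0,0,0) for x in A]
b=np.hstack(A);print(b.shape);cv2.imwrite("pics/ov2.png",b)
E
```

```text
(368, 799, 3)
```

View pics/ov2.png

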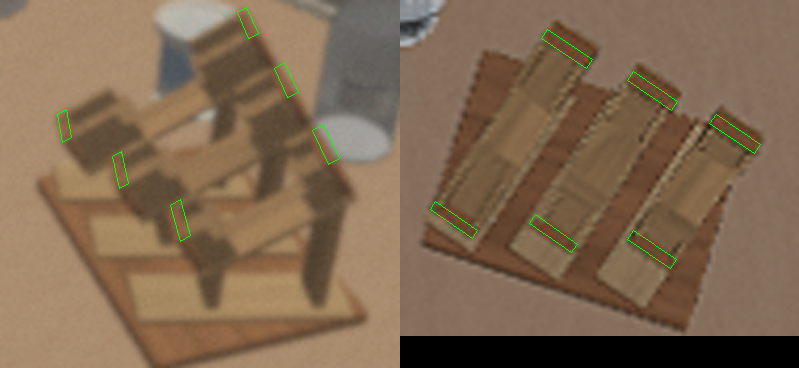

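The -40.5° overlay fits both views to about 1 px: lower walls at (65,125), (120,170) and (180,220), upper walls at (248,22), (287,80) and (325,145). That is good enough, so I start moving. Planner helper:

```bash
cat > plan.py <<'E'
from h import *
import json,os,sys
F="cmd.json"
def down(psi):
    p=np.radians(psi);y=np.array([np.cos(p),np.sin(p),0]);z=np.array([0,0,-1.]);return R.from_matrix(np.c_[np.cross(y,z),y,z])
def rack(yaw=-40.5,t=35):
    a,b=np.radians(yaw),np.radians(t);u=np.array([np.cos(a),np.sin(a),0]);ex=u*np.cos(b)+[0,0,np.sin(b)];ez=-u*np.sin(b)+[0,0,np.cos(b)]
    return R.from_matrix(np.c_[-ex,np.cross(ez,ex),-ez]),ex,ez
def load(): d=json.load(open(F));return np.array(d[0]),R.from_quat(d[1])
def plan(wps,settle=None):
    """wps: (pos, rot, ncalls); prints the calls and stores the commanded pose"""
    p,r=load() if os.path.exists(F) else (np.array([.273,.562,.223]),R.from_quat(read_state()["eef_rot"]))
    for P,Q,n in wps:
        p0,r0=p,r; d=(r0.inv()*Q).as_rotvec()
        for k in range(1,n+1):
            tp=p0+(np.array(P)-p0)*k/n; tr=r0*R.from_rotvec(d*k/n)
            v=np.r_[r.inv().apply(tp-p)/.3,(r.inv()*tr).as_rotvec()/(np.pi/4)]
            f=(v/5).round(3); rows=[(f*i).round(3).tolist() for i in range(1,6)]
            print(json.dumps(rows), "mm/row",round(np.linalg.norm(f[:3])*300,1),"deg/row",round(np.linalg.norm(f[3:])*45,1))
            f=f*5; p,r=p+r.apply(f[:3]*.3),r*R.from_rotvec(f[3:]*np.pi/4)
    json.dump([p.tolist(),r.as_quat().tolist()],open(F,"w"))
def st():
    s=read_state(); p,r=load(); m=R.from_quat(s["eef_rot"])
    print("t",round(s["time"],2),"pos",s["ee_pos"].round(4),"err mm",((s["ee_pos"]-p)*1e3).round(1),"rot err deg",np.degrees((r.inv()*m).as_rotvec()).round(2),"F",s["ft_force"].round(1),"T",s["torque"].round(2),"w",round(s["width"],4),"g",round(s["grip_force"],1),"q",s["joint_positions"].round(2))
E
python3 - <<'E'
from plan import *
D=down(71.3)
plan([((.4465,.337,.10),D,3),((.4465,.337,.004),D,1)])
E
```

```text
[[-0.057, -0.028, 0.027, -0.0, -0.0, -0.011], [-0.114, -0.056, 0.054, -0.0, -0.0, -0.022], [-0.171, -0.084, 0.081, -0.0, -0.0, -0.033], [-0.228, -0.112, 0.108, -0.0, -0.0, -0.044], [-0.285, -0.14, 0.135, -0.0, -0.0, -0.055]] mm/row 20.7 deg/row 0.5
[[-0.055, -0.031, 0.028, -0.0, -0.0, -0.01], [-0.11, -0.062, 0.056, -0.0, -0.0, -0.02], [-0.165, -0.093, 0.084, -0.0, -0.0, -0.03], [-0.22, -0.124, 0.112, -0.0, -0.0, -0.04], [-0.275, -0.155, 0.14, -0.0, -0.0, -0.05]] mm/row 20.7 deg/row 0.4
[[-0.054, -0.032, 0.027, -0.0, -0.0, -0.011], [-0.108, -0.064, 0.054, -0.0, -0.0, -0.022], [-0.162, -0.096, 0.081, -0.0, -0.0, -0.033], [-0.216, -0.128, 0.108, -0.0, -0.0, -0.044], [-0.27, -0.16, 0.135, -0.0, -0.0, -0.055]] mm/row 20.5 deg/row 0.5
[[0.0, -0.0, 0.064, -0.0, -0.0, -0.0], [0.0, -0.0, 0.128, -0.0, -0.0, -0.0], [0.0, -0.0, 0.192, -0.0, -0.0, -0.0], [0.0, -0.0, 0.256, -0.0, -0.0, -0.0], [0.0, -0.0, 0.32, -0.0, -0.0, -0.0]] mm/row 19.2 deg/row 0.0
```

Emit:
drive_tool(
  increments=[
    [-0.057,-0.028,0.027,0,0,-0.011],
    [-0.114,-0.056,0.054,0,0,-0.022],
    [-0.171,-0.084,0.081,0,0,-0.033],
    [-0.228,-0.112,0.108,0,0,-0.044],
    [-0.285,-0.14,0.135,0,0,-0.055],
  ],
  claw=0.3,
  force=30,
)

```text
time: 0.52
ee_pos: [0.3323, 0.4859, 0.1813]
eef_rot: [0.203, 0.979, -0.0, -0.0]
ft_force: [0.9, 0.2, -0.1]
width: 0.0641
grip_force: 0.0
```

Emit:
drive_tool(
  increments=[
    [-0.055,-0.031,0.028,0,0,-0.01],
    [-0.11,-0.062,0.056,0,0,-0.02],
    [-0.165,-0.093,0.084,0,0,-0.03],
    [-0.22,-0.124,0.112,0,0,-0.04],
    [-0.275,-0.155,0.14,0,0,-0.05],
  ],
)

```text
time: 0.93
ee_pos: [0.3894, 0.4103, 0.1393]
eef_rot: [0.184, 0.983, -0.0, -0.0]
ft_force: [0.4, 0.2, 0.6]
width: 0.0607
grip_force: 0.0
```

Emit:
drive_tool(
  increments=[
    [-0.054,-0.032,0.027,0,0,-0.011],
    [-0.108,-0.064,0.054,0,0,-0.022],
    [-0.162,-0.096,0.081,0,0,-0.033],
    [-0.216,-0.128,0.108,0,0,-0.044],
    [-0.27,-0.16,0.135,0,0,-0.055],
  ],
)

```text
time: 1.35
ee_pos: [0.4475, 0.3363, 0.0989]
eef_rot: [0.163, 0.987, -0.0, -0.0]
ft_force: [0.1, -0.1, -0.9]
width: 0.0608
grip_force: 0.0
```

```bash
python3 -c "
from plan import *
st()"
```

```text
t 1.35 pos [0.4475 0.3363 0.0989] err mm [ 0.8 -0.7 94.7] rot err deg [-0.05  0.01 -0.02] F [ 0.1 -0.1 -0.9] T [ 0.04 -0.01 -0.01] w 0.0608 g 0.0 q [-0.78  0.29  0.06  1.79 -0.02  1.07  0.53]
```

Emit:
drive_tool(
  increments=[
    [0,0,0.064,0,0,0],
    [0,0,0.128,0,0,0],
    [0,0,0.192,0,0,0],
    [0,0,0.256,0,0,0],
    [0,0,0.32,0,0,0],
  ],
)

```text
time: 1.77
ee_pos: [0.447, 0.3371, 0.0024]
eef_rot: [0.163, 0.987, -0.0, -0.0]
ft_force: [-0.6, -0.2, -0.5]
width: 0.0612
grip_force: 0.0
```

Emit:
drive_tool(
  increments=[
    [0,0,0,0,0,0],
    [0,0,0,0,0,0],
    [0,0,0,0,0,0],
    [0,0,0,0,0,0],
    [0,0,0,0,0,0],
  ],
  claw=1,
  force=30,
)

```text
time: 2.18
ee_pos: [0.4472, 0.3373, 0.0038]
eef_rot: [0.163, 0.987, 0.0, 0.0]
ft_force: [-0.3, 0.3, -0.3]
width: 0.0353
grip_force: 0.0
```

Emit:
drive_tool(
  increments=[
    [0,0,0,0,0,0],
    [0,0,0,0,0,0],
    [0,0,0,0,0,0],
    [0,0,0,0,0,0],
    [0,0,0,0,0,0],
  ],
)

```text
time: 2.6
ee_pos: [0.4473, 0.3373, 0.0037]
eef_rot: [0.163, 0.987, 0.0, 0.0]
ft_force: [0.1, -1.1, 1.8]
width: 0.0177
grip_force: 30.0
```

```bash
python3 -c "
from plan import *
st()
D=down(71.3);G=down(80.8)
p,_=load()
plan([((p[0],p[1],.16),D,1),((.449,.063,.15),G,2),((.449,.063,.10),G,1)])"
```

```text
t 2.6 pos [0.4473 0.3373 0.0037] err mm [ 0.5  0.3 -0.5] rot err deg [-0.08 -0.01  0.  ] F [ 0.1 -1.1  1.8] T [-0.14  0.08  0.06] w 0.0177 g 30.0 q [-0.77  0.42  0.05  1.85 -0.03  0.88  0.54]
[[0.0, -0.0, -0.104, -0.0, -0.0, -0.0], [0.0, -0.0, -0.208, -0.0, -0.0, -0.0], [0.0, -0.0, -0.312, -0.0, -0.0, -0.0], [0.0, -0.0, -0.416, -0.0, -0.0, -0.0], [0.0, -0.0, -0.52, -0.0, -0.0, -0.0]] mm/row 31.2 deg/row 0.0
[[-0.03, -0.086, 0.004, -0.0, -0.0, -0.021], [-0.06, -0.172, 0.008, -0.0, -0.0, -0.042], [-0.09, -0.258, 0.012, -0.0, -0.0, -0.063], [-0.12, -0.344, 0.016, -0.0, -0.0, -0.084], [-0.15, -0.43, 0.02, -0.0, -0.0, -0.105]] mm/row 27.4 deg/row 0.9
[[-0.023, -0.089, 0.003, -0.0, -0.0, -0.021], [-0.046, -0.178, 0.006, -0.0, -0.0, -0.042], [-0.069, -0.267, 0.009, -0.0, -0.0, -0.063], [-0.092, -0.356, 0.012, -0.0, -0.0, -0.084], [-0.115, -0.445, 0.015, -0.0, -0.0, -0.105]] mm/row 27.6 deg/row 0.9
[[0.0, 0.0, 0.033, -0.0, -0.0, -0.0], [0.0, 0.0, 0.066, -0.0, -0.0, -0.0], [0.0, 0.0, 0.099, -0.0, -0.0, -0.0], [0.0, 0.0, 0.132, -0.0, -0.0, -0.0], [0.0, 0.0, 0.165, -0.0, -0.0, -0.0]] mm/row 9.9 deg/row 0.0
```

Emit:
drive_tool(
  increments=[
    [0,0,-0.104,0,0,0],
    [0,0,-0.208,0,0,0],
    [0,0,-0.312,0,0,0],
    [0,0,-0.416,0,0,0],
    [0,0,-0.52,0,0,0],
  ],
)

```text
time: 3.02
ee_pos: [0.447, 0.337, 0.161]
eef_rot: [0.163, 0.987, -0.0, -0.0]
ft_force: [0.5, -0.4, -0.9]
width: 0.0176
grip_force: 30.0
```

Emit:
drive_tool(
  increments=[
    [-0.03,-0.086,0.004,0,0,-0.021],
    [-0.06,-0.172,0.008,0,0,-0.042],
    [-0.09,-0.258,0.012,0,0,-0.063],
    [-0.12,-0.344,0.016,0,0,-0.084],
    [-0.15,-0.43,0.02,0,0,-0.105],
  ],
)

```text
time: 3.43
ee_pos: [0.4481, 0.1993, 0.1534]
eef_rot: [0.122, 0.993, 0.0, -0.0]
ft_force: [0.8, 0.5, -0.7]
width: 0.0176
grip_force: 30.0
```

Emit:
drive_tool(
  increments=[
    [-0.023,-0.089,0.003,0,0,-0.021],
    [-0.046,-0.178,0.006,0,0,-0.042],
    [-0.069,-0.267,0.009,0,0,-0.063],
    [-0.092,-0.356,0.012,0,0,-0.084],
    [-0.115,-0.445,0.015,0,0,-0.105],
  ],
)

```text
time: 3.85
ee_pos: [0.4492, 0.0614, 0.149]
eef_rot: [0.081, 0.997, 0.0, 0.0]
ft_force: [0.2, -0.4, -0.2]
width: 0.0176
grip_force: 30.0
```

Emit:
drive_tool(
  increments=[
    [0,0,0.033,0,0,0],
    [0,0,0.066,0,0,0],
    [0,0,0.099,0,0,0],
    [0,0,0.132,0,0,0],
    [0,0,0.165,0,0,0],
  ],
)

```text
time: 4.27
ee_pos: [0.4492, 0.0637, 0.0983]
eef_rot: [0.08, 0.997, -0.0, -0.0]
ft_force: [-0.2, 0.3, -0.4]
width: 0.0177
grip_force: 30.0
```

```bash
python3 -c "
from plan import *
st()
A=[]
for n in('scene','top'):
    im=camera(n);cv2.imwrite(f'pics/{n}1.png',im)
    u,v=proj(n,(.449,.063,.07)).astype(int);S=5.5
    A.append(cv2.resize(im[v-45:v+45,u-36:u+36],None,fx=S,fy=S,interpolation=cv2.INTER_CUBIC))
    e=[proj(n,np.array([.449,.063,0])+[s*h*np.cos(np.radians(-9.2)),s*h*np.sin(np.radians(-9.2)),z]) for s,h,z in((-1,.074,.064),(1,.074,.064),(-1,.07,.115),(1,.07,.115))]
    print(n,u,v,[((x-[u-36,v-45]+.5)*S).round() for x in e])
cv2.imwrite('pics/h1.png',np.hstack(A))"
```

```text
t 4.27 pos [0.4492 0.0637 0.0983] err mm [ 0.1  1.1 -2.2] rot err deg [-0.06  0.02 -0.08] F [-0.2  0.3 -0.4] T [ 0.04 -0.01  0.02] w 0.0177 g 30.0 q [-0.49  0.07  0.26  2.06 -0.02  1.02  1.19]
scene 212 210 [array([ 54., 312.]), array([341., 218.]), array([ 53., 212.]), array([332., 127.])]
top 242 240 [array([193., 386.]), array([212., 123.]), array([192., 374.]), array([210., 116.])]
```

View pics/h1.png

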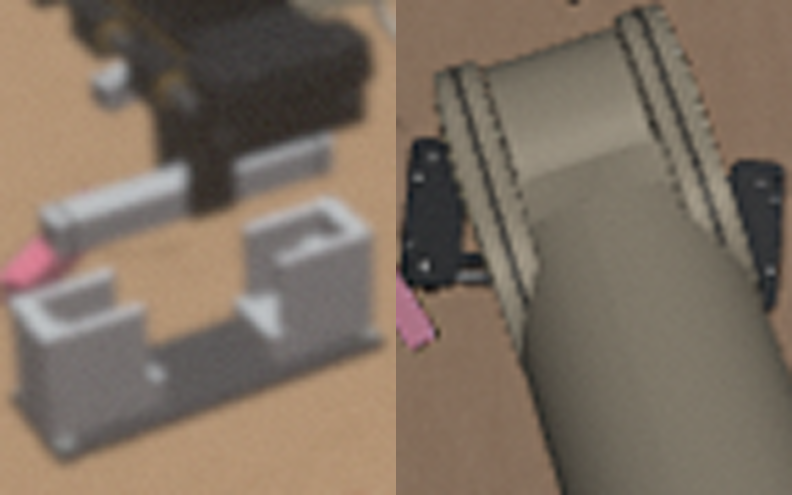

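The bar is held level above the gauge. Its end tops are at (57,216) and (322,140), and the rim's outer corners are about (12,300), (40,340), (372,236) and (325,200) in the left half. I cast these onto their planes.

```bash
python3 -c "
from plan import *
f=lambda x,y:((x+.5)/5.5-.5+176,(y+.5)/5.5-.5+165)
P=np.array([onz('scene',f(*p),.064)[:2] for p in((12,300),(40,340),(372,236),(325,200))]);print(P.round(4),P.mean(0).round(4))
a=(P[2]+P[3]-P[0]-P[1])/2;print('rim len',np.linalg.norm(a),'yaw',np.degrees(np.arctan2(a[1],a[0])))
P=np.array([onz('scene',f(*p),.1126)[:2] for p in((42,207),(75,228),(331,146))]);print('bar top',P.round(4)); print(np.linalg.norm(P[2]-P[1]), (P[1]+P[2])/2)
t=cv2.imread('pics/top0.png');
B=np.array([onz('scene',f(*p),.008)[:2] for p in((62,462),(384,345))]);print('base near corners',B.round(4),np.linalg.norm(B[1]-B[0]),B.mean(0)-.028*np.array([np.sin(np.radians(9.2))*-1,-np.cos(np.radians(9.2))]))
"
```

```text
[[0.3671 0.0943]
 [0.3596 0.0604]
 [0.5227 0.0289]
 [0.5263 0.0678]] [0.4439 0.0628]
rim len 0.16378544279511228 yaw -10.201576231036904
bar top [[0.3804 0.0837]
 [0.3818 0.0602]
 [0.509  0.0415]]
0.12859324041923692 [0.44539048 0.05086167]
base near corners [[0.3558 0.045 ]
 [0.521  0.0182]] 0.1673265180471463 [0.44285058 0.05926345]
```

```bash
python3 -c "
from plan import *
G=down(80.8)
plan([((.448,.063,.058),G,1),((.448,.063,.0505),G,1)])"
```

```text
[[0.001, 0.0, 0.028, -0.0, -0.0, -0.0], [0.002, 0.0, 0.056, -0.0, -0.0, -0.0], [0.003, 0.0, 0.084, -0.0, -0.0, -0.0], [0.004, 0.0, 0.112, -0.0, -0.0, -0.0], [0.005, 0.0, 0.14, -0.0, -0.0, -0.0]] mm/row 8.4 deg/row 0.0
[[-0.0, 0.0, 0.005, -0.0, -0.0, -0.0], [-0.0, 0.0, 0.01, -0.0, -0.0, -0.0], [-0.0, 0.0, 0.015, -0.0, -0.0, -0.0], [-0.0, 0.0, 0.02, -0.0, -0.0, -0.0], [-0.0, 0.0, 0.025, -0.0, -0.0, -0.0]] mm/row 1.5 deg/row 0.0
```

Emit:
drive_tool(
  increments=[
    [0.001,0,0.028,0,0,0],
    [0.002,0,0.056,0,0,0],
    [0.003,0,0.084,0,0,0],
    [0.004,0,0.112,0,0,0],
    [0.005,0,0.14,0,0,0],
  ],
)

```text
time: 4.78
ee_pos: [0.4479, 0.063, 0.0566]
eef_rot: [0.081, 0.997, 0.0, -0.0]
ft_force: [-0.5, -0.2, -1.7]
width: 0.0176
grip_force: 30.0
```

Emit:
drive_tool(
  increments=[
    [0,0,0.005,0,0,0],
    [0,0,0.01,0,0,0],
    [0,0,0.015,0,0,0],
    [0,0,0.02,0,0,0],
    [0,0,0.025,0,0,0],
  ],
)

```text
time: 5.2
ee_pos: [0.4485, 0.0632, 0.0514]
eef_rot: [0.081, 0.997, 0.0, 0.0]
ft_force: [-15.5, -3.0, 40.1]
width: 0.0176
grip_force: 30.0
```

Emit:
drive_tool(
  increments=[
    [0,0,0,0,0,0],
    [0,0,0,0,0,0],
    [0,0,0,0,0,0],
    [0,0,0,0,0,0],
    [0,0,0,0,0,0],
  ],
)

```text
time: 5.62
ee_pos: [0.4484, 0.0631, 0.0515]
eef_rot: [0.081, 0.997, 0.0, 0.0]
ft_force: [-8.1, -2.6, 19.4]
width: 0.0179
grip_force: 30.0
```

```bash
python3 -c "
from plan import *
st()"
```

```text
t 5.62 pos [0.4484 0.0631 0.0515] err mm [0.8 0.3 0.5] rot err deg [-0.12 -0.04  0.01] F [-8.1 -2.6 19.4] T [-0.42  1.86 -0.04] w 0.0179 g 30.0 q [-0.48  0.13  0.26  2.1  -0.04  0.91  1.21]
```

The bar is seated on the top step: contact at z 51.5 mm, where 51.7 was expected. Next I lift it and go to the rack.

```bash
python3 -c "
from plan import *
G=down(80.8);Q,ex,ez=rack();C=np.array([.628,-.1375,.102])
plan([((.448,.063,.16),G,1),((.50,0,.21),G,1),(C+ez*.09,Q,3),(C+ez*.026,Q,1)])"
```

```text
[[-0.0, 0.0, -0.073, -0.0, -0.0, -0.0], [-0.0, 0.0, -0.146, -0.0, -0.0, -0.0], [-0.0, 0.0, -0.219, -0.0, -0.0, -0.0], [-0.0, 0.0, -0.292, -0.0, -0.0, -0.0], [-0.0, 0.0, -0.365, -0.0, -0.0, -0.0]] mm/row 21.9 deg/row 0.0
[[-0.041, -0.036, -0.033, -0.0, -0.0, -0.0], [-0.082, -0.072, -0.066, -0.0, -0.0, -0.0], [-0.123, -0.108, -0.099, -0.0, -0.0, -0.0], [-0.164, -0.144, -0.132, -0.0, -0.0, -0.0], [-0.205, -0.18, -0.165, -0.0, -0.0, -0.0]] mm/row 19.1 deg/row 0.0
[[-0.023, -0.02, 0.008, 0.014, -0.051, 0.045], [-0.046, -0.04, 0.016, 0.028, -0.102, 0.09], [-0.069, -0.06, 0.024, 0.042, -0.153, 0.135], [-0.092, -0.08, 0.032, 0.056, -0.204, 0.18], [-0.115, -0.1, 0.04, 0.07, -0.255, 0.225]] mm/row 9.5 deg/row 3.1
[[-0.024, -0.014, 0.013, 0.014, -0.05, 0.045], [-0.048, -0.028, 0.026, 0.028, -0.1, 0.09], [-0.072, -0.042, 0.039, 0.042, -0.15, 0.135], [-0.096, -0.056, 0.052, 0.056, -0.2, 0.18], [-0.12, -0.07, 0.065, 0.07, -0.25, 0.225]] mm/row 9.2 deg/row 3.1
[[-0.024, -0.01, 0.019, 0.014, -0.051, 0.044], [-0.048, -0.02, 0.038, 0.028, -0.102, 0.088], [-0.072, -0.03, 0.057, 0.042, -0.153, 0.132], [-0.096, -0.04, 0.076, 0.056, -0.204, 0.176], [-0.12, -0.05, 0.095, 0.07, -0.255, 0.22]] mm/row 9.7 deg/row 3.1
[[0.0, 0.0, 0.042, 0.0, 0.0, 0.0], [0.0, 0.0, 0.084, 0.0, 0.0, 0.0], [0.0, 0.0, 0.126, 0.0, 0.0, 0.0], [0.0, 0.0, 0.168, 0.0, 0.0, 0.0], [0.0, 0.0, 0.21, 0.0, 0.0, 0.0]] mm/row 12.6 deg/row 0.0
```

Emit:
drive_tool(
  increments=[
    [0,0,-0.073,0,0,0],
    [0,0,-0.146,0,0,0],
    [0,0,-0.219,0,0,0],
    [0,0,-0.292,0,0,0],
    [0,0,-0.365,0,0,0],
  ],
)

```text
time: 6.03
ee_pos: [0.4481, 0.063, 0.1609]
eef_rot: [0.081, 0.997, 0.0, 0.0]
ft_force: [1.1, 0.3, -2.4]
width: 0.0179
grip_force: 30.0
```

Emit:
drive_tool(
  increments=[
    [-0.041,-0.036,-0.033,0,0,0],
    [-0.082,-0.072,-0.066,0,0,0],
    [-0.123,-0.108,-0.099,0,0,0],
    [-0.164,-0.144,-0.132,0,0,0],
    [-0.205,-0.18,-0.165,0,0,0],
  ],
)

```text
time: 6.45
ee_pos: [0.5006, -0.0008, 0.2099]
eef_rot: [0.081, 0.997, 0.0, 0.0]
ft_force: [-0.1, -0.2, -0.7]
width: 0.0177
grip_force: 30.0
```

Emit:
drive_tool(
  increments=[
    [-0.023,-0.02,0.008,0.014,-0.051,0.045],
    [-0.046,-0.04,0.016,0.028,-0.102,0.09],
    [-0.069,-0.06,0.024,0.042,-0.153,0.135],
    [-0.092,-0.08,0.032,0.056,-0.204,0.18],
    [-0.115,-0.1,0.04,0.07,-0.255,0.225],
  ],
)

```text
time: 6.87
ee_pos: [0.5296, -0.0357, 0.1973]
eef_rot: [0.169, 0.98, -0.035, 0.099]
ft_force: [-0.1, 0.4, 0.1]
width: 0.0177
grip_force: 30.0
```

Emit:
drive_tool(
  increments=[
    [-0.024,-0.014,0.013,0.014,-0.05,0.045],
    [-0.048,-0.028,0.026,0.028,-0.1,0.09],
    [-0.072,-0.042,0.039,0.042,-0.15,0.135],
    [-0.096,-0.056,0.052,0.056,-0.2,0.18],
    [-0.12,-0.07,0.065,0.07,-0.25,0.225],
  ],
)

```text
time: 7.28
ee_pos: [0.5593, -0.069, 0.1863]
eef_rot: [0.253, 0.946, -0.07, 0.192]
ft_force: [0.2, -0.2, -1.3]
width: 0.0177
grip_force: 30.0
```

Emit:
drive_tool(
  increments=[
    [-0.024,-0.01,0.019,0.014,-0.051,0.044],
    [-0.048,-0.02,0.038,0.028,-0.102,0.088],
    [-0.072,-0.03,0.057,0.042,-0.153,0.132],
    [-0.096,-0.04,0.076,0.056,-0.204,0.176],
    [-0.12,-0.05,0.095,0.07,-0.255,0.22],
  ],
)

```text
time: 7.7
ee_pos: [0.5899, -0.1046, 0.175]
eef_rot: [0.33, 0.894, -0.104, 0.284]
ft_force: [0.2, -0.8, -1.6]
width: 0.0178
grip_force: 30.0
```

Emit:
drive_tool(
  increments=[
    [0,0,0.042,0,0,0],
    [0,0,0.084,0,0,0],
    [0,0,0.126,0,0,0],
    [0,0,0.168,0,0,0],
    [0,0,0.21,0,0,0],
  ],
)

```text
time: 8.12
ee_pos: [0.6174, -0.128, 0.1229]
eef_rot: [0.33, 0.895, -0.104, 0.283]
ft_force: [-0.0, -0.0, -0.4]
width: 0.0178
grip_force: 30.0
```

```bash
python3 -c "
from plan import *
st()
Q,ex,ez=rack();C=np.array([.628,-.1375,.102])
p=read_state()['ee_pos']-C;print('in slot frame',p@ex*1e3,p@np.cross(ez,ex)*1e3,p@ez*1e3)
im=camera('scene');cv2.imwrite('pics/scene2.png',im);S=5
cv2.imwrite('pics/h2.png',cv2.resize(im[160:275,265:395],None,fx=S,fy=S,interpolation=cv2.INTER_CUBIC))
P=read_state()['ee_pos'];B=P+ez*.0053
for x in(-.07,.07):
  for y in(-.009,.009): print('bar top corner',x,y,((proj('scene',B+ex*x+np.cross(ez,ex)*y+ez*.009)-[265,160]+.5)*S).round())
"
```

```text
t 8.12 pos [ 0.6174 -0.128   0.1229] err mm [ 0.8 -0.  -1.3] rot err deg [-0.09  0.01  0.07] F [-0.  -0.  -0.4] T [ 0.44  0.6  -0.02] w 0.0178 g 30.0 q [-0.4   0.15  0.31  2.07  0.71  0.6   0.24]
in slot frame 0.3081306586868362 0.3510796801821587 25.27392124159519
bar top corner -0.07 -0.009 [120. 266.]
bar top corner -0.07 0.009 [117. 246.]
bar top corner 0.07 -0.009 [378. 120.]
bar top corner 0.07 0.009 [370. 101.]
```

View pics/h2.png

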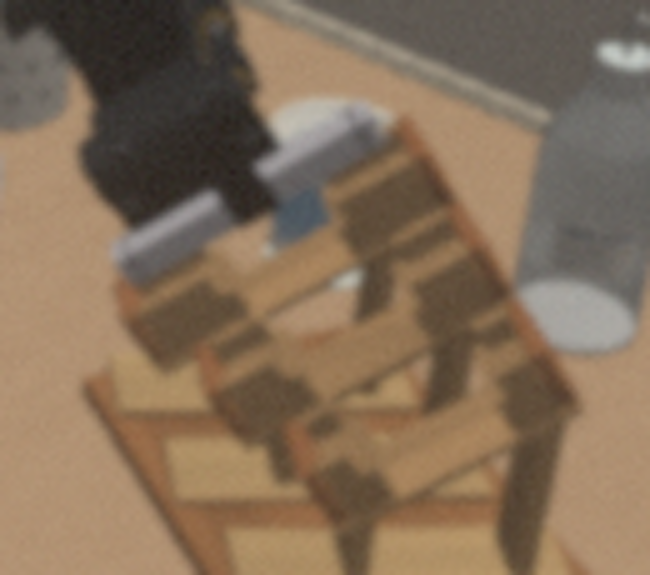

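The bar is above and parallel to the long slot, between its end walls: bar ends at (122,255) and (375,115), walls at (125,290) and (410,150). I lower it.

```bash
python3 -c "
from plan import *
Q,ex,ez=rack();C=np.array([.628,-.1375,.102])
plan([(C+ez*.012,Q,1),(C+ez*.0055,Q,1)])"
```

```text
[[0.0, 0.0, 0.01, 0.0, 0.0, 0.0], [0.0, 0.0, 0.02, 0.0, 0.0, 0.0], [0.0, 0.0, 0.03, 0.0, 0.0, 0.0], [0.0, 0.0, 0.04, 0.0, 0.0, 0.0], [0.0, 0.0, 0.05, 0.0, 0.0, 0.0]] mm/row 3.0 deg/row 0.0
[[0.0, 0.0, 0.004, 0.0, 0.0, 0.0], [0.0, 0.0, 0.008, 0.0, 0.0, 0.0], [0.0, 0.0, 0.012, 0.0, 0.0, 0.0], [0.0, 0.0, 0.016, 0.0, 0.0, 0.0], [0.0, 0.0, 0.02, 0.0, 0.0, 0.0]] mm/row 1.2 deg/row 0.0
```

Emit:
drive_tool(
  increments=[
    [0,0,0.01,0,0,0],
    [0,0,0.02,0,0,0],
    [0,0,0.03,0,0,0],
    [0,0,0.04,0,0,0],
    [0,0,0.05,0,0,0],
  ],
)

```text
time: 8.58
ee_pos: [0.6239, -0.1333, 0.1111]
eef_rot: [0.33, 0.895, -0.104, 0.283]
ft_force: [0.1, -0.3, -1.0]
width: 0.0177
grip_force: 30.0
```

```bash
cat >> plan.py <<'E'
def sf(C):
    s=read_state();Q,ex,ez=rack();ey=np.cross(ez,ex);p=(s["ee_pos"]-C)*1e3
    print("slot x,y,z mm",[round(p@e,1) for e in(ex,ey,ez)],"F",[round(s["ft_force"]@e,1) for e in(ex,ey,ez)],"T",s["torque"].round(2),"w",round(s["width"],4),"t",s["time"])
CL=np.array([.628,-.1375,.102])
E
python3 -c "
from plan import *
sf(CL)"
```

```text
slot x,y,z mm [np.float64(0.4), np.float64(0.5), np.float64(10.8)] F [np.float64(-0.4), np.float64(-0.1), np.float64(-1.0)] T [0.49 0.57 0.08] w 0.0177 t 8.5833
```

Emit:
drive_tool(
  increments=[
    [0,0,0.004,0,0,0],
    [0,0,0.008,0,0,0],
    [0,0,0.012,0,0,0],
    [0,0,0.016,0,0,0],
    [0,0,0.02,0,0,0],
  ],
)

```text
time: 9.0
ee_pos: [0.6261, -0.1355, 0.1062]
eef_rot: [0.33, 0.895, -0.104, 0.283]
ft_force: [-30.1, 13.2, 32.9]
width: 0.0175
grip_force: 30.0
```

```bash
python3 -c "
from plan import *
sf(CL)"
```

```text
slot x,y,z mm [np.float64(0.2), np.float64(0.3), np.float64(5.0)] F [np.float64(-6.9), np.float64(-9.5), np.float64(45.1)] T [ 0.02  2.79 -1.23] w 0.0175 t 9.0
```

```bash
python3 -c "
from plan import *
Q,ex,ez=rack();D=down(89.1)
p,_=load()
plan([(p+ez*.10,Q,1),((.615,.3095,.16),D,4),((.615,.3095,.004),D,1)])"
```

```text
[[-0.0, 0.0, -0.067, 0.0, 0.0, 0.0], [-0.0, 0.0, -0.134, 0.0, 0.0, 0.0], [-0.0, 0.0, -0.201, 0.0, 0.0, 0.0], [-0.0, 0.0, -0.268, 0.0, 0.0, 0.0], [-0.0, 0.0, -0.335, 0.0, 0.0, 0.0]] mm/row 20.1 deg/row 0.0
[[0.035, 0.055, -0.019, -0.013, 0.037, -0.042], [0.07, 0.11, -0.038, -0.026, 0.074, -0.084], [0.105, 0.165, -0.057, -0.039, 0.111, -0.126], [0.14, 0.22, -0.076, -0.052, 0.148, -0.168], [0.175, 0.275, -0.095, -0.065, 0.185, -0.21]] mm/row 20.4 deg/row 2.6
[[0.028, 0.062, -0.011, -0.014, 0.038, -0.043], [0.056, 0.124, -0.022, -0.028, 0.076, -0.086], [0.084, 0.186, -0.033, -0.042, 0.114, -0.129], [0.112, 0.248, -0.044, -0.056, 0.152, -0.172], [0.14, 0.31, -0.055, -0.07, 0.19, -0.215]] mm/row 20.7 deg/row 2.7
[[0.019, 0.066, -0.005, -0.013, 0.037, -0.043], [0.038, 0.132, -0.01, -0.026, 0.074, -0.086], [0.057, 0.198, -0.015, -0.039, 0.111, -0.129], [0.076, 0.264, -0.02, -0.052, 0.148, -0.172], [0.095, 0.33, -0.025, -0.065, 0.185, -0.215]] mm/row 20.7 deg/row 2.6
[[0.007, 0.067, 0.001, -0.014, 0.037, -0.042], [0.014, 0.134, 0.002, -0.028, 0.074, -0.084], [0.021, 0.201, 0.003, -0.042, 0.111, -0.126], [0.028, 0.268, 0.004, -0.056, 0.148, -0.168], [0.035, 0.335, 0.005, -0.07, 0.185, -0.21]] mm/row 20.2 deg/row 2.6
[[0.0, 0.0, 0.104, 0.0, 0.0, -0.0], [0.0, 0.0, 0.208, 0.0, 0.0, -0.0], [0.0, 0.0, 0.312, 0.0, 0.0, -0.0], [0.0, 0.0, 0.416, 0.0, 0.0, -0.0], [0.0, 0.0, 0.52, 0.0, 0.0, -0.0]] mm/row 31.2 deg/row 0.0
```

Emit:
drive_tool(
  increments=[
    [0,0,0,0,0,0],
    [0,0,0,0,0,0],
    [0,0,0,0,0,0],
    [0,0,0,0,0,0],
    [0,0,0,0,0,0],
  ],
  claw=0.5,
)

```text
time: 9.42
ee_pos: [0.6263, -0.1357, 0.1059]
eef_rot: [0.33, 0.895, -0.104, 0.283]
ft_force: [0.1, 0.3, -0.3]
width: 0.0408
grip_force: 0.0
```

Emit:
drive_tool(
  increments=[
    [0,0,-0.067,0,0,0],
    [0,0,-0.134,0,0,0],
    [0,0,-0.201,0,0,0],
    [0,0,-0.268,0,0,0],
    [0,0,-0.335,0,0,0],
  ],
)

```text
time: 9.83
ee_pos: [0.5817, -0.098, 0.1889]
eef_rot: [0.33, 0.895, -0.104, 0.283]
ft_force: [0.0, 1.0, 0.7]
width: 0.0433
grip_force: 0.0
```

Emit:
drive_tool(
  increments=[
    [0.035,0.055,-0.019,-0.013,0.037,-0.042],
    [0.07,0.11,-0.038,-0.026,0.074,-0.084],
    [0.105,0.165,-0.057,-0.039,0.111,-0.126],
    [0.14,0.22,-0.076,-0.052,0.148,-0.168],
    [0.175,0.275,-0.095,-0.065,0.185,-0.21],
  ],
  claw=0.3,
)

```text
time: 10.25
ee_pos: [0.5906, 0.0041, 0.1815]
eef_rot: [0.253, 0.94, -0.079, 0.215]
ft_force: [0.5, 0.0, -0.1]
width: 0.0599
grip_force: 0.0
```

Emit:
drive_tool(
  increments=[
    [0.028,0.062,-0.011,-0.014,0.038,-0.043],
    [0.056,0.124,-0.022,-0.028,0.076,-0.086],
    [0.084,0.186,-0.033,-0.042,0.114,-0.129],
    [0.112,0.248,-0.044,-0.056,0.152,-0.172],
    [0.14,0.31,-0.055,-0.07,0.19,-0.215],
  ],
)

```text
time: 10.67
ee_pos: [0.5995, 0.1068, 0.1736]
eef_rot: [0.172, 0.973, -0.052, 0.144]
ft_force: [0.1, -0.1, -0.4]
width: 0.0609
grip_force: 0.0
```

Emit:
drive_tool(
  increments=[
    [0.019,0.066,-0.005,-0.013,0.037,-0.043],
    [0.038,0.132,-0.01,-0.026,0.074,-0.086],
    [0.057,0.198,-0.015,-0.039,0.111,-0.129],
    [0.076,0.264,-0.02,-0.052,0.148,-0.172],
    [0.095,0.33,-0.025,-0.065,0.185,-0.215],
  ],
)

```text
time: 11.08
ee_pos: [0.6068, 0.2095, 0.167]
eef_rot: [0.09, 0.993, -0.027, 0.073]
ft_force: [0.1, -0.7, 0.1]
width: 0.0605
grip_force: 0.0
```

Emit:
drive_tool(
  increments=[
    [0.007,0.067,0.001,-0.014,0.037,-0.042],
    [0.014,0.134,0.002,-0.028,0.074,-0.084],
    [0.021,0.201,0.003,-0.042,0.111,-0.126],
    [0.028,0.268,0.004,-0.056,0.148,-0.168],
    [0.035,0.335,0.005,-0.07,0.185,-0.21],
  ],
)

```text
time: 11.5
ee_pos: [0.6153, 0.3098, 0.1597]
eef_rot: [0.007, 1.0, 0.001, 0.0]
ft_force: [0.0, 0.4, -0.6]
width: 0.0607
grip_force: 0.0
```

```bash
cat >> plan.py <<'E'
def barcheck(name,C,h):
    """silver bar in slot: fitted rect in top view cast onto its top plane, in slot frame"""
    im=camera("top");cv2.imwrite(f"pics/{name}.png",im);b=cv2.imread("pics/top0.png")
    Q,ex,ez=rack();ey=np.cross(ez,ex)
    hsv=cv2.cvtColor(im,cv2.COLOR_BGR2HSV);m=((hsv[...,0]>95)&(hsv[...,0]<130)&(hsv[...,2]>90)).astype(np.uint8)*255
    u,v=proj("top",C+ez*.018).astype(int);k=np.zeros_like(m);cv2.circle(k,(int(u),int(v)),34,255,-1);m&=k
    cs,_=cv2.findContours(m,cv2.RETR_EXTERNAL,cv2.CHAIN_APPROX_NONE);c=max(cs,key=cv2.contourArea)
    for q in cv2.boxPoints(cv2.minAreaRect(c)):
        o,d=ray("top",q);P=o+d*(((C+ez*.018)-o)@ez)/(d@ez)-C;print("  corner slot x,y mm",(P@ex*1e3).round(1),(P@ey*1e3).round(1))
E
python3 -c "
from plan import *
st();barcheck('top3',CL,75)"
```

```text
t 11.5 pos [0.6153 0.3098 0.1597] err mm [  0.3   0.9 155.2] rot err deg [-0.1   0.06 -0.08] F [ 0.   0.4 -0.6] T [ 0.03 -0.01  0.06] w 0.0607 g 0.0 q [-0.55  0.5   0.02  1.35 -0.01  1.28  1.03]
  corner slot x,y mm -47.6 6.8
  corner slot x,y mm 64.8 8.4
  corner slot x,y mm 65.1 -5.6
  corner slot x,y mm -47.1 -7.6
```

The long bar lies centred in its slot and has slid to the lower end (upper end at +65 mm, as it must be). Now the medium bar.

Emit:
drive_tool(
  increments=[
    [0,0,0.104,0,0,0],
    [0,0,0.208,0,0,0],
    [0,0,0.312,0,0,0],
    [0,0,0.416,0,0,0],
    [0,0,0.52,0,0,0],
  ],
)

```text
time: 11.97
ee_pos: [0.6155, 0.309, 0.0024]
eef_rot: [0.008, 1.0, 0.001, 0.001]
ft_force: [-0.8, 1.3, -0.2]
width: 0.061
grip_force: 0.0
```

Emit:
drive_tool(
  increments=[
    [0,0,0,0,0,0],
    [0,0,0,0,0,0],
    [0,0,0,0,0,0],
    [0,0,0,0,0,0],
    [0,0,0,0,0,0],
  ],
  claw=1,
)

```text
time: 12.38
ee_pos: [0.6155, 0.3092, 0.0041]
eef_rot: [0.008, 1.0, 0.001, 0.001]
ft_force: [-0.3, -0.6, 0.2]
width: 0.0351
grip_force: 0.0
```

Emit:
drive_tool(
  increments=[
    [0,0,0,0,0,0],
    [0,0,0,0,0,0],
    [0,0,0,0,0,0],
    [0,0,0,0,0,0],
    [0,0,0,0,0,0],
  ],
)

```text
time: 12.8
ee_pos: [0.6156, 0.3092, 0.0041]
eef_rot: [0.008, 1.0, 0.001, 0.001]
ft_force: [0.5, -0.2, 0.7]
width: 0.0176
grip_force: 29.8
```

```bash
python3 -c "
from plan import *
st()
D=down(89.1);G=down(80.8)
p,_=load()
plan([((p[0],p[1],.16),D,1),((.448,.063,.15),G,2),((.448,.063,.08),G,1),((.448,.063,.046),G,1),((.448,.063,.0395),G,1)])"
```

```text
t 12.8 pos [0.6156 0.3092 0.0041] err mm [ 0.5  0.3 -0.4] rot err deg [-0.08 -0.03  0.01] F [ 0.5 -0.2  0.7] T [-0.04  0.09  0.02] w 0.0176 g 29.8 q [-0.54  0.65  0.02  1.48 -0.01  1.01  1.03]
[[-0.0, 0.0, -0.104, 0.0, 0.0, -0.0], [-0.0, 0.0, -0.208, 0.0, 0.0, -0.0], [-0.0, 0.0, -0.312, 0.0, 0.0, -0.0], [-0.0, 0.0, -0.416, 0.0, 0.0, -0.0], [-0.0, 0.0, -0.52, 0.0, 0.0, -0.0]] mm/row 31.2 deg/row 0.0
[[0.054, -0.083, 0.003, 0.0, 0.0, 0.018], [0.108, -0.166, 0.006, 0.0, 0.0, 0.036], [0.162, -0.249, 0.009, 0.0, 0.0, 0.054], [0.216, -0.332, 0.012, 0.0, 0.0, 0.072], [0.27, -0.415, 0.015, 0.0, 0.0, 0.09]] mm/row 29.7 deg/row 0.8
[[0.049, -0.086, 0.004, 0.0, 0.0, 0.019], [0.098, -0.172, 0.008, 0.0, 0.0, 0.038], [0.147, -0.258, 0.012, 0.0, 0.0, 0.057], [0.196, -0.344, 0.016, 0.0, 0.0, 0.076], [0.245, -0.43, 0.02, 0.0, 0.0, 0.095]] mm/row 29.7 deg/row 0.9
[[-0.0, -0.0, 0.046, 0.0, 0.0, -0.0], [-0.0, -0.0, 0.092, 0.0, 0.0, -0.0], [-0.0, -0.0, 0.138, 0.0, 0.0, -0.0], [-0.0, -0.0, 0.184, 0.0, 0.0, -0.0], [-0.0, -0.0, 0.23, 0.0, 0.0, -0.0]] mm/row 13.8 deg/row 0.0
[[-0.0, -0.0, 0.023, 0.0, 0.0, -0.0], [-0.0, -0.0, 0.046, 0.0, 0.0, -0.0], [-0.0, -0.0, 0.069, 0.0, 0.0, -0.0], [-0.0, -0.0, 0.092, 0.0, 0.0, -0.0], [-0.0, -0.0, 0.115, 0.0, 0.0, -0.0]] mm/row 6.9 deg/row 0.0
[[-0.0, -0.0, 0.004, 0.0, 0.0, -0.0], [-0.0, -0.0, 0.008, 0.0, 0.0, -0.0], [-0.0, -0.0, 0.012, 0.0, 0.0, -0.0], [-0.0, -0.0, 0.016, 0.0, 0.0, -0.0], [-0.0, -0.0, 0.02, 0.0, 0.0, -0.0]] mm/row 1.2 deg/row 0.0
```

Emit:
drive_tool(
  increments=[
    [0,0,-0.104,0,0,0],
    [0,0,-0.208,0,0,0],
    [0,0,-0.312,0,0,0],
    [0,0,-0.416,0,0,0],
    [0,0,-0.52,0,0,0],
  ],
)

```text
time: 13.22
ee_pos: [0.615, 0.3088, 0.1613]
eef_rot: [0.008, 1.0, 0.001, 0.001]
ft_force: [0.2, 0.4, -1.7]
width: 0.0178
grip_force: 29.8
```

Emit:
drive_tool(
  increments=[
    [0.054,-0.083,0.003,0,0,0.018],
    [0.108,-0.166,0.006,0,0,0.036],
    [0.162,-0.249,0.009,0,0,0.054],
    [0.216,-0.332,0.012,0,0,0.072],
    [0.27,-0.415,0.015,0,0,0.09],
  ],
)

```text
time: 13.63
ee_pos: [0.5312, 0.1847, 0.1549]
eef_rot: [0.044, 0.999, 0.001, 0.001]
ft_force: [-0.3, -0.7, -1.9]
width: 0.0182
grip_force: 29.8
```

Emit:
drive_tool(
  increments=[
    [0.049,-0.086,0.004,0,0,0.019],
    [0.098,-0.172,0.008,0,0,0.038],
    [0.147,-0.258,0.012,0,0,0.057],
    [0.196,-0.344,0.016,0,0,0.076],
    [0.245,-0.43,0.02,0,0,0.095],
  ],
)

```text
time: 14.05
ee_pos: [0.4468, 0.0626, 0.1486]
eef_rot: [0.081, 0.997, 0.001, 0.001]
ft_force: [0.1, -0.6, -1.3]
width: 0.0179
grip_force: 29.8
```

Emit:
drive_tool(
  increments=[
    [0,0,0.046,0,0,0],
    [0,0,0.092,0,0,0],
    [0,0,0.138,0,0,0],
    [0,0,0.184,0,0,0],
    [0,0,0.23,0,0,0],
  ],
)

```text
time: 14.47
ee_pos: [0.4479, 0.0637, 0.0792]
eef_rot: [0.081, 0.997, 0.001, 0.001]
ft_force: [0.1, -0.7, -1.5]
width: 0.0179
grip_force: 29.8
```

Emit:
drive_tool(
  increments=[
    [0,0,0.023,0,0,0],
    [0,0,0.046,0,0,0],
    [0,0,0.069,0,0,0],
    [0,0,0.092,0,0,0],
    [0,0,0.095,0,0,0],
  ],
)

```text
time: 14.88
ee_pos: [0.4476, 0.0638, 0.0503]
eef_rot: [0.081, 0.997, 0.001, 0.0]
ft_force: [-0.4, -0.7, -0.8]
width: 0.0176
grip_force: 29.8
```

Past the top step with no contact, so I go on.

Emit:
drive_tool(
  increments=[
    [0,0,0.004,0,0,0],
    [0,0,0.008,0,0,0],
    [0,0,0.012,0,0,0],
    [0,0,0.016,0,0,0],
    [0,0,0.02,0,0,0],
  ],
)

```text
time: 15.3
ee_pos: [0.4483, 0.0639, 0.0454]
eef_rot: [0.081, 0.997, 0.001, 0.001]
ft_force: [-0.3, 0.8, -1.6]
width: 0.0178
grip_force: 29.8
```

Emit:
drive_tool(
  increments=[
    [0,0,0.004,0,0,0],
    [0,0,0.008,0,0,0],
    [0,0,0.012,0,0,0],
    [0,0,0.016,0,0,0],
    [0,0,0.02,0,0,0],
  ],
)

```text
time: 15.72
ee_pos: [0.4482, 0.0639, 0.0398]
eef_rot: [0.081, 0.997, 0.001, 0.001]
ft_force: [-8.6, -2.7, 26.9]
width: 0.018
grip_force: 29.9
```

```bash
python3 -c "
from plan import *
st()"
```

```text
t 15.72 pos [0.4482 0.0639 0.0398] err mm [ 0.6  0.3 -0.4] rot err deg [-0.08 -0.01  0.01] F [-8.6 -2.7 26.9] T [-0.44  2.38  0.09] w 0.018 g 29.9 q [-0.35  0.15  0.12  2.1  -0.03  0.88  1.19]
```

```bash
echo "CM=np.array([.601,-.2018,.102]);CS=np.array([.5732,-.2654,.102])" >> plan.py; python3 -c "
from plan import *
G=down(80.8);Q,ex,ez=rack()
plan([((.448,.063,.16),G,1),((.48,-.02,.21),G,1),(CM+ez*.09,Q,3),(CM+ez*.026,Q,1),(CM+ez*.012,Q,1)])"
```

```text
[[-0.0, -0.0, -0.08, 0.0, 0.0, -0.0], [-0.0, -0.0, -0.16, 0.0, 0.0, -0.0], [-0.0, -0.0, -0.24, 0.0, 0.0, -0.0], [-0.0, -0.0, -0.32, 0.0, 0.0, -0.0], [-0.0, -0.0, -0.4, 0.0, 0.0, -0.0]] mm/row 24.0 deg/row 0.0
[[-0.03, -0.051, -0.033, 0.0, 0.0, -0.0], [-0.06, -0.102, -0.066, 0.0, 0.0, -0.0], [-0.09, -0.153, -0.099, 0.0, 0.0, -0.0], [-0.12, -0.204, -0.132, 0.0, 0.0, -0.0], [-0.15, -0.255, -0.165, 0.0, 0.0, -0.0]] mm/row 20.3 deg/row 0.0
[[-0.023, -0.03, 0.008, 0.014, -0.05, 0.045], [-0.046, -0.06, 0.016, 0.028, -0.1, 0.09], [-0.069, -0.09, 0.024, 0.042, -0.15, 0.135], [-0.092, -0.12, 0.032, 0.056, -0.2, 0.18], [-0.115, -0.15, 0.04, 0.07, -0.25, 0.225]] mm/row 11.6 deg/row 3.1
[[-0.026, -0.025, 0.014, 0.014, -0.051, 0.045], [-0.052, -0.05, 0.028, 0.028, -0.102, 0.09], [-0.078, -0.075, 0.042, 0.042, -0.153, 0.135], [-0.104, -0.1, 0.056, 0.056, -0.204, 0.18], [-0.13, -0.125, 0.07, 0.07, -0.255, 0.225]] mm/row 11.6 deg/row 3.1
[[-0.027, -0.019, 0.02, 0.014, -0.05, 0.044], [-0.054, -0.038, 0.04, 0.028, -0.1, 0.088], [-0.081, -0.057, 0.06, 0.042, -0.15, 0.132], [-0.108, -0.076, 0.08, 0.056, -0.2, 0.176], [-0.135, -0.095, 0.1, 0.07, -0.25, 0.22]] mm/row 11.6 deg/row 3.1
[[0.0, 0.0, 0.043, 0.0, -0.0, 0.0], [0.0, 0.0, 0.086, 0.0, -0.0, 0.0], [0.0, 0.0, 0.129, 0.0, -0.0, 0.0], [0.0, 0.0, 0.172, 0.0, -0.0, 0.0], [0.0, 0.0, 0.215, 0.0, -0.0, 0.0]] mm/row 12.9 deg/row 0.0
[[0.0, 0.0, 0.009, 0.0, -0.0, 0.0], [0.0, 0.0, 0.018, 0.0, -0.0, 0.0], [0.0, 0.0, 0.027, 0.0, -0.0, 0.0], [0.0, 0.0, 0.036, 0.0, -0.0, 0.0], [0.0, 0.0, 0.045, 0.0, -0.0, 0.0]] mm/row 2.7 deg/row 0.0
```

Emit:
drive_tool(
  increments=[
    [0,0,-0.08,0,0,0],
    [0,0,-0.16,0,0,0],
    [0,0,-0.24,0,0,0],
    [0,0,-0.32,0,0,0],
    [0,0,-0.4,0,0,0],
  ],
)

```text
time: 16.13
ee_pos: [0.4477, 0.0636, 0.1604]
eef_rot: [0.081, 0.997, 0.001, 0.001]
ft_force: [1.1, 0.3, -2.1]
width: 0.0178
grip_force: 29.8
```

Emit:
drive_tool(
  increments=[
    [-0.03,-0.051,-0.033,0,0,0],
    [-0.06,-0.102,-0.066,0,0,0],
    [-0.09,-0.153,-0.099,0,0,0],
    [-0.12,-0.204,-0.132,0,0,0],
    [-0.15,-0.255,-0.165,0,0,0],
  ],
)

```text
time: 16.55
ee_pos: [0.48, -0.02, 0.2092]
eef_rot: [0.081, 0.997, 0.001, 0.001]
ft_force: [-0.7, 0.8, -0.7]
width: 0.0178
grip_force: 29.9
```

Emit:
drive_tool(
  increments=[
    [-0.023,-0.03,0.008,0.014,-0.05,0.045],
    [-0.046,-0.06,0.016,0.028,-0.1,0.09],
    [-0.069,-0.09,0.024,0.042,-0.15,0.135],
    [-0.092,-0.12,0.032,0.056,-0.2,0.18],
    [-0.115,-0.15,0.04,0.07,-0.25,0.225],
  ],
)

```text
time: 16.97
ee_pos: [0.5068, -0.0696, 0.1965]
eef_rot: [0.169, 0.98, -0.035, 0.097]
ft_force: [-0.2, 0.3, -1.5]
width: 0.0175
grip_force: 29.8
```

Emit:
drive_tool(
  increments=[
    [-0.026,-0.025,0.014,0.014,-0.051,0.045],
    [-0.052,-0.05,0.028,0.028,-0.102,0.09],
    [-0.078,-0.075,0.042,0.042,-0.153,0.135],
    [-0.104,-0.1,0.056,0.056,-0.204,0.18],
    [-0.13,-0.125,0.07,0.07,-0.255,0.225],
  ],
)

```text
time: 17.38
ee_pos: [0.534, -0.1194, 0.1851]
eef_rot: [0.253, 0.946, -0.069, 0.193]
ft_force: [-0.1, -0.0, -1.3]
width: 0.0177
grip_force: 29.8
```

Emit:
drive_tool(
  increments=[
    [-0.027,-0.019,0.02,0.014,-0.05,0.044],
    [-0.054,-0.038,0.04,0.028,-0.1,0.088],
    [-0.081,-0.057,0.06,0.042,-0.15,0.132],
    [-0.108,-0.076,0.08,0.056,-0.2,0.176],
    [-0.135,-0.095,0.1,0.07,-0.25,0.22],
  ],
)

```text
time: 17.8
ee_pos: [0.5619, -0.1691, 0.1746]
eef_rot: [0.33, 0.895, -0.103, 0.282]
ft_force: [-0.3, -0.2, -0.5]
width: 0.0175
grip_force: 29.8
```

Emit:
drive_tool(
  increments=[
    [0,0,0.043,0,0,0],
    [0,0,0.086,0,0,0],
    [0,0,0.129,0,0,0],
    [0,0,0.172,0,0,0],
    [0,0,0.215,0,0,0],
  ],
)

```text
time: 18.22
ee_pos: [0.5901, -0.1927, 0.1212]
eef_rot: [0.33, 0.895, -0.103, 0.281]
ft_force: [0.6, -0.1, -0.9]
width: 0.0176
grip_force: 29.8
```

Emit:
drive_tool(
  increments=[
    [0,0,0.009,0,0,0],
    [0,0,0.018,0,0,0],
    [0,0,0.027,0,0,0],
    [0,0,0.036,0,0,0],
    [0,0,0.045,0,0,0],
  ],
)

```text
time: 18.63
ee_pos: [0.5962, -0.1973, 0.1112]
eef_rot: [0.329, 0.895, -0.102, 0.282]
ft_force: [-0.9, -0.3, -0.2]
width: 0.018
grip_force: 29.8
```

```bash
python3 -c "
from plan import *
st();sf(CM);Q,ex,ez=rack()
plan([(CM+ez*.0065,Q,1)])"
```

```text
t 18.63 pos [ 0.5962 -0.1973  0.1112] err mm [ 0.7  0.3 -0.8] rot err deg [-0.1  -0.01  0.06] F [-0.9 -0.3 -0.2] T [ 0.49  0.66 -0.03] w 0.018 g 29.8 q [-0.15  0.13  0.21  2.11  0.72  0.51  0.35]
slot x,y,z mm [np.float64(-0.1), np.float64(0.3), np.float64(11.3)] F [np.float64(-0.5), np.float64(-0.8), np.float64(0.1)] T [ 0.49  0.66 -0.03] w 0.018 t 18.6333
[[0.0, 0.0, 0.004, 0.0, -0.0, 0.0], [0.0, 0.0, 0.008, 0.0, -0.0, 0.0], [0.0, 0.0, 0.012, 0.0, -0.0, 0.0], [0.0, 0.0, 0.016, 0.0, -0.0, 0.0], [0.0, 0.0, 0.02, 0.0, -0.0, 0.0]] mm/row 1.2 deg/row 0.0
```

Emit:
drive_tool(
  increments=[
    [0,0,0.004,0,0,0],
    [0,0,0.008,0,0,0],
    [0,0,0.012,0,0,0],
    [0,0,0.016,0,0,0],
    [0,0,0.02,0,0,0],
  ],
)

```text
time: 19.05
ee_pos: [0.5983, -0.1995, 0.1065]
eef_rot: [0.33, 0.895, -0.103, 0.282]
ft_force: [-25.6, 11.8, 27.7]
width: 0.0175
grip_force: 30.0
```

```bash
python3 -c "
from plan import *
sf(CM);Q,ex,ez=rack();D=down(133);p,_=load()
plan([(p+ez*.10,Q,1),((.60,-.02,.19),down(91),3),((.6428,.0886,.14),D,2),((.6428,.0886,.0045),D,1)])"
```

```text
slot x,y,z mm [np.float64(-0.3), np.float64(-0.0), np.float64(5.7)] F [np.float64(-6.3), np.float64(-7.6), np.float64(38.2)] T [ 0.21  2.57 -0.7 ] w 0.0175 t 19.05
[[0.0, 0.0, -0.067, 0.0, -0.0, 0.0], [0.0, 0.0, -0.134, 0.0, -0.0, 0.0], [0.0, 0.0, -0.201, 0.0, -0.0, 0.0], [0.0, 0.0, -0.268, 0.0, -0.0, 0.0], [0.0, 0.0, -0.335, 0.0, -0.0, 0.0]] mm/row 20.1 deg/row 0.0
[[0.01, 0.031, -0.007, -0.019, 0.049, -0.059], [0.02, 0.062, -0.014, -0.038, 0.098, -0.118], [0.03, 0.093, -0.021, -0.057, 0.147, -0.177], [0.04, 0.124, -0.028, -0.076, 0.196, -0.236], [0.05, 0.155, -0.035, -0.095, 0.245, -0.295]] mm/row 10.0 deg/row 3.6
[[0.005, 0.033, -0.004, -0.018, 0.05, -0.06], [0.01, 0.066, -0.008, -0.036, 0.1, -0.12], [0.015, 0.099, -0.012, -0.054, 0.15, -0.18], [0.02, 0.132, -0.016, -0.072, 0.2, -0.24], [0.025, 0.165, -0.02, -0.09, 0.25, -0.3]] mm/row 10.1 deg/row 3.6
[[-0.004, 0.033, -0.001, -0.019, 0.049, -0.059], [-0.008, 0.066, -0.002, -0.038, 0.098, -0.118], [-0.012, 0.099, -0.003, -0.057, 0.147, -0.177], [-0.016, 0.132, -0.004, -0.076, 0.196, -0.236], [-0.02, 0.165, -0.005, -0.095, 0.245, -0.295]] mm/row 10.0 deg/row 3.6
[[-0.015, 0.036, 0.017, -0.0, 0.0, -0.093], [-0.03, 0.072, 0.034, -0.0, 0.0, -0.186], [-0.045, 0.108, 0.051, -0.0, 0.0, -0.279], [-0.06, 0.144, 0.068, -0.0, 0.0, -0.372], [-0.075, 0.18, 0.085, -0.0, 0.0, -0.465]] mm/row 12.8 deg/row 4.2
[[-0.026, 0.028, 0.016, -0.0, 0.0, -0.094], [-0.052, 0.056, 0.032, -0.0, 0.0, -0.188], [-0.078, 0.084, 0.048, -0.0, 0.0, -0.282], [-0.104, 0.112, 0.064, -0.0, 0.0, -0.376], [-0.13, 0.14, 0.08, -0.0, 0.0, -0.47]] mm/row 12.4 deg/row 4.2
[[-0.0, 0.0, 0.091, -0.0, 0.0, 0.0], [-0.0, 0.0, 0.182, -0.0, 0.0, 0.0], [-0.0, 0.0, 0.273, -0.0, 0.0, 0.0], [-0.0, 0.0, 0.364, -0.0, 0.0, 0.0], [-0.0, 0.0, 0.455, -0.0, 0.0, 0.0]] mm/row 27.3 deg/row 0.0
```

Emit:
drive_tool(
  increments=[
    [0,0,0,0,0,0],
    [0,0,0,0,0,0],
    [0,0,0,0,0,0],
    [0,0,0,0,0,0],
    [0,0,0,0,0,0],
  ],
  claw=0.5,
)

```text
time: 19.47
ee_pos: [0.5986, -0.1997, 0.1059]
eef_rot: [0.33, 0.895, -0.103, 0.282]
ft_force: [0.3, -0.3, 0.3]
width: 0.0405
grip_force: 0.0
```

Emit:
drive_tool(
  increments=[
    [0,0,-0.067,0,0,0],
    [0,0,-0.134,0,0,0],
    [0,0,-0.201,0,0,0],
    [0,0,-0.268,0,0,0],
    [0,0,-0.335,0,0,0],
  ],
)

```text
time: 19.88
ee_pos: [0.554, -0.1623, 0.189]
eef_rot: [0.33, 0.895, -0.103, 0.282]
ft_force: [-0.2, -0.3, 0.1]
width: 0.0436
grip_force: 0.0
```

Emit:
drive_tool(
  increments=[
    [0.01,0.031,-0.007,-0.019,0.049,-0.059],
    [0.02,0.062,-0.014,-0.038,0.098,-0.118],
    [0.03,0.093,-0.021,-0.057,0.147,-0.177],
    [0.04,0.124,-0.028,-0.076,0.196,-0.236],
    [0.05,0.155,-0.035,-0.095,0.245,-0.295],
  ],
  claw=0.35,
)

```text
time: 20.3
ee_pos: [0.5709, -0.1148, 0.1887]
eef_rot: [0.221, 0.954, -0.068, 0.192]
ft_force: [-0.2, -0.2, 0.2]
width: 0.0561
grip_force: 0.0
```

Emit:
drive_tool(
  increments=[
    [0.005,0.033,-0.004,-0.018,0.05,-0.06],
    [0.01,0.066,-0.008,-0.036,0.1,-0.12],
    [0.015,0.099,-0.012,-0.054,0.15,-0.18],
    [0.02,0.132,-0.016,-0.072,0.2,-0.24],
    [0.025,0.165,-0.02,-0.09,0.25,-0.3],
  ],
)

```text
time: 20.72
ee_pos: [0.585, -0.0664, 0.1888]
eef_rot: [0.106, 0.989, -0.035, 0.096]
ft_force: [-0.5, -0.5, 0.1]
width: 0.0566
grip_force: 0.0
```

Emit:
drive_tool(
  increments=[
    [-0.004,0.033,-0.001,-0.019,0.049,-0.059],
    [-0.008,0.066,-0.002,-0.038,0.098,-0.118],
    [-0.012,0.099,-0.003,-0.057,0.147,-0.177],
    [-0.016,0.132,-0.004,-0.076,0.196,-0.236],
    [-0.02,0.165,-0.005,-0.095,0.245,-0.295],
  ],
)

```text
time: 21.13
ee_pos: [0.6013, -0.0194, 0.1889]
eef_rot: [-0.01, 1.0, 0.001, 0.0]
ft_force: [0.2, -0.5, 0.1]
width: 0.0565
grip_force: 0.0
```

Emit:
drive_tool(
  increments=[
    [-0.015,0.036,0.017,0,0,-0.093],
    [-0.03,0.072,0.034,0,0,-0.186],
    [-0.045,0.108,0.051,0,0,-0.279],
    [-0.06,0.144,0.068,0,0,-0.372],
    [-0.075,0.18,0.085,0,0,-0.465],
  ],
)

```text
time: 21.55
ee_pos: [0.6229, 0.0351, 0.163]
eef_rot: [-0.192, 0.981, 0.0, 0.001]
ft_force: [-0.1, 0.7, -0.0]
width: 0.0567
grip_force: 0.0
```

Emit:
drive_tool(
  increments=[
    [-0.026,0.028,0.016,0,0,-0.094],
    [-0.052,0.056,0.032,0,0,-0.188],
    [-0.078,0.084,0.048,0,0,-0.282],
    [-0.104,0.112,0.064,0,0,-0.376],
    [-0.13,0.14,0.08,0,0,-0.47],
  ],
)

```text
time: 21.97
ee_pos: [0.6434, 0.0887, 0.1391]
eef_rot: [-0.369, 0.93, 0.0, 0.001]
ft_force: [-0.7, -0.8, -1.4]
width: 0.0565
grip_force: 0.0
```

```bash
python3 -c "
from plan import *
st();barcheck('top4',CM,62.5);barcheck('top5',CL,75)"
```

```text
t 21.97 pos [0.6434 0.0887 0.1391] err mm [  0.4   0.6 135.2] rot err deg [-0.04 -0.05 -0.2 ] F [-0.7 -0.8 -1.4] T [ 0.07  0.1  -0.04] w 0.0565 g 0.0 q [-0.22  0.44  0.02  1.5  -0.01  1.21  2.13]
  corner slot x,y mm -86.6 73.6
  corner slot x,y mm 43.6 75.5
  corner slot x,y mm 44.0 61.4
  corner slot x,y mm -86.1 59.0
  corner slot x,y mm -74.3 6.4
  corner slot x,y mm 64.8 8.4
  corner slot x,y mm 65.1 -5.6
  corner slot x,y mm -73.8 -8.1
```

The long bar lies fully down, from -74 to +65 mm. I pick up the short bar and check the medium one with a narrower mask.

Emit:
drive_tool(
  increments=[
    [0,0,0.091,0,0,0],
    [0,0,0.182,0,0,0],
    [0,0,0.273,0,0,0],
    [0,0,0.364,0,0,0],
    [0,0,0.455,0,0,0],
  ],
)

```text
time: 22.48
ee_pos: [0.6436, 0.0873, 0.0023]
eef_rot: [-0.365, 0.931, -0.0, 0.001]
ft_force: [-0.5, -0.1, -0.4]
width: 0.0567
grip_force: 0.0
```

Emit:
drive_tool(
  increments=[
    [0,0,0,0,0,0],
    [0,0,0,0,0,0],
    [0,0,0,0,0,0],
    [0,0,0,0,0,0],
    [0,0,0,0,0,0],
  ],
  claw=1,
)

```text
time: 22.9
ee_pos: [0.6436, 0.0881, 0.0035]
eef_rot: [-0.366, 0.93, 0.0, 0.001]
ft_force: [0.1, -0.1, -0.4]
width: 0.0309
grip_force: 0.0
```

Emit:
drive_tool(
  increments=[
    [0,0,0,0,0,0],
    [0,0,0,0,0,0],
    [0,0,0,0,0,0],
    [0,0,0,0,0,0],
    [0,0,0,0,0,0],
  ],
)

```text
time: 23.32
ee_pos: [0.6435, 0.0884, 0.0033]
eef_rot: [-0.367, 0.93, 0.0, 0.001]
ft_force: [-1.0, -0.1, 2.9]
width: 0.0174
grip_force: 30.0
```

```bash
sed -i 's/cs,_=cv2.findContours(m,cv2.RETR_EXTERNAL,cv2.CHAIN_APPROX_NONE);c=max(cs,key=cv2.contourArea)/cs,_=cv2.findContours(m,cv2.RETR_EXTERNAL,cv2.CHAIN_APPROX_NONE);cs=[c for c in cs if cv2.contourArea(c)>20];c=min(cs,key=lambda c:np.hypot(*(c[:,0].mean(0)-[u,v])))/' plan.py
python3 -c "
from plan import *
st();barcheck('top6',CM,62.5)
D=down(133);G=down(80.8)
p,_=load()
plan([((p[0],p[1],.16),D,1),((.448,.063,.15),G,3),((.448,.063,.08),G,1),((.448,.063,.0525),G,1),((.448,.063,.0405),G,1),((.448,.063,.0345),G,1),((.448,.063,.0275),G,1)])"
```

```text
t 23.32 pos [0.6435 0.0884 0.0033] err mm [ 0.5  0.2 -0.7] rot err deg [-0.03 -0.07  0.01] F [-1.  -0.1  2.9] T [ 0.07  0.35 -0.03] w 0.0174 g 30.0 q [-0.22  0.58  0.01  1.6  -0.01  0.96  2.12]
  corner slot x,y mm -63.1 8.6
  corner slot x,y mm 52.1 9.1
  corner slot x,y mm 52.0 -6.2
  corner slot x,y mm -63.0 -7.3
[[-0.0, -0.0, -0.104, -0.0, 0.0, 0.0], [-0.0, -0.0, -0.208, -0.0, 0.0, 0.0], [-0.0, -0.0, -0.312, -0.0, 0.0, 0.0], [-0.0, -0.0, -0.416, -0.0, 0.0, 0.0], [-0.0, -0.0, -0.52, -0.0, 0.0, 0.0]] mm/row 31.2 deg/row 0.0
[[0.035, 0.025, 0.002, -0.0, 0.0, 0.077], [0.07, 0.05, 0.004, -0.0, 0.0, 0.154], [0.105, 0.075, 0.006, -0.0, 0.0, 0.231], [0.14, 0.1, 0.008, -0.0, 0.0, 0.308], [0.175, 0.125, 0.01, -0.0, 0.0, 0.385]] mm/row 12.9 deg/row 3.5
[[0.042, 0.014, 0.002, -0.0, 0.0, 0.078], [0.084, 0.028, 0.004, -0.0, 0.0, 0.156], [0.126, 0.042, 0.006, -0.0, 0.0, 0.234], [0.168, 0.056, 0.008, -0.0, 0.0, 0.312], [0.21, 0.07, 0.01, -0.0, 0.0, 0.39]] mm/row 13.3 deg/row 3.5
[[0.044, 0.001, 0.002, 0.0, 0.0, 0.077], [0.088, 0.002, 0.004, 0.0, 0.0, 0.154], [0.132, 0.003, 0.006, 0.0, 0.0, 0.231
[... 420 characters left out ...]
-0.0, -0.0, 0.072, 0.0, 0.0, 0.0], [-0.0, -0.0, 0.09, 0.0, 0.0, 0.0]] mm/row 5.4 deg/row 0.0
[[-0.0, -0.0, 0.008, 0.0, 0.0, 0.0], [-0.0, -0.0, 0.016, 0.0, 0.0, 0.0], [-0.0, -0.0, 0.024, 0.0, 0.0, 0.0], [-0.0, -0.0, 0.032, 0.0, 0.0, 0.0], [-0.0, -0.0, 0.04, 0.0, 0.0, 0.0]] mm/row 2.4 deg/row 0.0
[[-0.0, -0.0, 0.004, 0.0, 0.0, 0.0], [-0.0, -0.0, 0.008, 0.0, 0.0, 0.0], [-0.0, -0.0, 0.012, 0.0, 0.0, 0.0], [-0.0, -0.0, 0.016, 0.0, 0.0, 0.0], [-0.0, -0.0, 0.02, 0.0, 0.0, 0.0]] mm/row 1.2 deg/row 0.0
[[-0.0, -0.0, 0.005, 0.0, 0.0, 0.0], [-0.0, -0.0, 0.01, 0.0, 0.0, 0.0], [-0.0, -0.0, 0.015, 0.0, 0.0, 0.0], [-0.0, -0.0, 0.02, 0.0, 0.0, 0.0], [-0.0, -0.0, 0.025, 0.0, 0.0, 0.0]] mm/row 1.5 deg/row 0.0
```

The medium bar is seated as well, from -63 to +52 mm. I carry the short bar to the gauge.

Emit:
drive_tool(
  increments=[
    [0,0,-0.104,0,0,0],
    [0,0,-0.208,0,0,0],
    [0,0,-0.312,0,0,0],
    [0,0,-0.416,0,0,0],
    [0,0,-0.52,0,0,0],
  ],
)

```text
time: 23.78
ee_pos: [0.643, 0.0881, 0.1605]
eef_rot: [-0.367, 0.93, 0.0, 0.001]
ft_force: [1.2, -0.1, -0.6]
width: 0.0175
grip_force: 30.0
```

Emit:
drive_tool(
  increments=[
    [0.035,0.025,0.002,0,0,0.077],
    [0.07,0.05,0.004,0,0,0.154],
    [0.105,0.075,0.006,0,0,0.231],
    [0.14,0.1,0.008,0,0,0.308],
    [0.175,0.125,0.01,0,0,0.385],
  ],
)

```text
time: 24.2
ee_pos: [0.5786, 0.0796, 0.1558]
eef_rot: [-0.221, 0.975, 0.0, 0.001]
ft_force: [0.6, 0.2, -0.7]
width: 0.0179
grip_force: 30.0
```

Emit:
drive_tool(
  increments=[
    [0.042,0.014,0.002,0,0,0.078],
    [0.084,0.028,0.004,0,0,0.156],
    [0.126,0.042,0.006,0,0,0.234],
    [0.168,0.056,0.008,0,0,0.312],
    [0.21,0.07,0.01,0,0,0.39],
  ],
)

```text
time: 24.62
ee_pos: [0.5127, 0.0713, 0.1527]
eef_rot: [-0.07, 0.998, 0.001, 0.001]
ft_force: [0.2, -0.2, -0.7]
width: 0.0177
grip_force: 30.0
```

Emit:
drive_tool(
  increments=[
    [0.044,0.001,0.002,0,0,0.077],
    [0.088,0.002,0.004,0,0,0.154],
    [0.132,0.003,0.006,0,0,0.231],
    [0.176,0.004,0.008,0,0,0.308],
    [0.22,0.005,0.01,0,0,0.385],
  ],
)

```text
time: 25.03
ee_pos: [0.4472, 0.0633, 0.1496]
eef_rot: [0.081, 0.997, 0.001, 0.001]
ft_force: [-0.1, 0.0, -1.3]
width: 0.0178
grip_force: 30.0
```

Emit:
drive_tool(
  increments=[
    [0,0,0.047,0,0,0],
    [0,0,0.094,0,0,0],
    [0,0,0.141,0,0,0],
    [0,0,0.188,0,0,0],
    [0,0,0.235,0,0,0],
  ],
)

```text
time: 25.45
ee_pos: [0.448, 0.0635, 0.0786]
eef_rot: [0.08, 0.997, 0.001, 0.001]
ft_force: [-0.0, 0.3, -1.2]
width: 0.0173
grip_force: 30.0
```

Emit:
drive_tool(
  increments=[
    [0,0,0.018,0,0,0],
    [0,0,0.036,0,0,0],
    [0,0,0.054,0,0,0],
    [0,0,0.072,0,0,0],
    [0,0,0.09,0,0,0],
  ],
)

```text
time: 25.87
ee_pos: [0.4484, 0.0637, 0.0522]
eef_rot: [0.08, 0.997, 0.001, 0.001]
ft_force: [0.2, 0.2, -0.7]
width: 0.018
grip_force: 30.0
```

```bash
python3 -c "
from plan import *
st()"
```

```text
t 25.87 pos [0.4484 0.0637 0.0522] err mm [ 0.8  0.3 24.5] rot err deg [-0.1  -0.06  0.01] F [ 0.2  0.2 -0.7] T [-0.01  0.04  0.03] w 0.018 g 30.0 q [-0.31  0.13  0.08  2.09 -0.01  0.91  1.18]
```

Emit:
drive_tool(
  increments=[
    [0,0,0.008,0,0,0],
    [0,0,0.016,0,0,0],
    [0,0,0.024,0,0,0],
    [0,0,0.032,0,0,0],
    [0,0,0.04,0,0,0],
  ],
)

```text
time: 26.28
ee_pos: [0.4482, 0.0636, 0.0402]
eef_rot: [0.08, 0.997, 0.001, 0.001]
ft_force: [0.0, -0.6, -0.3]
width: 0.0181
grip_force: 30.0
```

```bash
python3 -c "
from plan import *
s=read_state();print(s['ee_pos'],s['ft_force'])"
```

```text
[0.44822133 0.063636   0.04018822] [ 0.04544594 -0.57034327 -0.32275282]
```

Emit:
drive_tool(
  increments=[
    [0,0,0.001,0,0,0],
    [0,0,0.002,0,0,0],
    [0,0,0.003,0,0,0],
    [0,0,0.004,0,0,0],
    [0,0,0.006,0,0,0],
  ],
)

```text
time: 26.7
ee_pos: [0.4482, 0.0636, 0.0386]
eef_rot: [0.08, 0.997, 0.001, 0.001]
ft_force: [-0.6, 0.2, -0.5]
width: 0.0179
grip_force: 30.0
```

Clear of the middle step. The remaining travel is 0.014 and then 0.025.

Emit:
drive_tool(
  increments=[
    [0,0,0.003,0,0,0],
    [0,0,0.006,0,0,0],
    [0,0,0.009,0,0,0],
    [0,0,0.012,0,0,0],
    [0,0,0.014,0,0,0],
  ],
)

```text
time: 27.12
ee_pos: [0.448, 0.0636, 0.0341]
eef_rot: [0.08, 0.997, 0.001, 0.001]
ft_force: [0.0, 0.5, -1.2]
width: 0.0176
grip_force: 30.0
```

Emit:
drive_tool(
  increments=[
    [0,0,0.005,0,0,0],
    [0,0,0.01,0,0,0],
    [0,0,0.015,0,0,0],
    [0,0,0.02,0,0,0],
    [0,0,0.025,0,0,0],
  ],
)

```text
time: 27.53
ee_pos: [0.4481, 0.0636, 0.027]
eef_rot: [0.08, 0.997, 0.001, 0.001]
ft_force: [-13.9, -2.1, 35.3]
width: 0.0178
grip_force: 30.0
```

```bash
python3 -c "
from plan import *
st()"
```

```text
t 27.53 pos [0.4481 0.0636 0.027 ] err mm [ 0.5  0.3 -0.7] rot err deg [-0.07 -0.    0.01] F [-13.9  -2.1  35.3] T [-0.65  3.03 -0.01] w 0.0178 g 30.0 q [-0.31  0.18  0.08  2.11 -0.02  0.85  1.19]
```

Seated on the lowest step: 27.0 mm, where 27.3 was expected. Now its rack slot.

```bash
python3 -c "
from plan import *
G=down(80.8);Q,ex,ez=rack()
plan([((.448,.063,.16),G,1),((.45,-.06,.21),G,1),(CS+ez*.09,Q,3),(CS+ez*.026,Q,1),(CS+ez*.012,Q,1)])"
```

```text
[[-0.0, -0.0, -0.088, 0.0, 0.0, 0.0], [-0.0, -0.0, -0.176, 0.0, 0.0, 0.0], [-0.0, -0.0, -0.264, 0.0, 0.0, 0.0], [-0.0, -0.0, -0.352, 0.0, 0.0, 0.0], [-0.0, -0.0, -0.44, 0.0, 0.0, 0.0]] mm/row 26.4 deg/row 0.0
[[-0.015, -0.081, -0.034, 0.0, 0.0, 0.0], [-0.03, -0.162, -0.068, 0.0, 0.0, 0.0], [-0.045, -0.243, -0.102, 0.0, 0.0, 0.0], [-0.06, -0.324, -0.136, 0.0, 0.0, 0.0], [-0.075, -0.405, -0.17, 0.0, 0.0, 0.0]] mm/row 26.7 deg/row 0.0
[[-0.024, -0.035, 0.008, 0.014, -0.05, 0.045], [-0.048, -0.07, 0.016, 0.028, -0.1, 0.09], [-0.072, -0.105, 0.024, 0.042, -0.15, 0.135], [-0.096, -0.14, 0.032, 0.056, -0.2, 0.18], [-0.12, -0.175, 0.04, 0.07, -0.25, 0.225]] mm/row 13.0 deg/row 3.1
[[-0.028, -0.029, 0.015, 0.014, -0.051, 0.045], [-0.056, -0.058, 0.03, 0.028, -0.102, 0.09], [-0.084, -0.087, 0.045, 0.042, -0.153, 0.135], [-0.112, -0.116, 0.06, 0.056, -0.204, 0.18], [-0.14, -0.145, 0.075, 0.07, -0.255, 0.225]] mm/row 12.9 deg/row 3.1
[[-0.029, -0.023, 0.022, 0.015, -0.05, 0.045], [-0.058, -0.046, 0.044, 0.03, -0.1, 0.09], [-0.087, -0.069, 0.066, 0.045, -0.15, 0.135], [-0.116, -0.092, 0.088, 0.06, -0.2, 0.18], [-0.145, -0.115, 0.11, 0.075, -0.25, 0.225]] mm/row 12.9 deg/row 3.1
[[-0.0, -0.0, 0.042, -0.0, -0.0, -0.0], [-0.0, -0.0, 0.084, -0.0, -0.0, -0.0], [-0.0, -0.0, 0.126, -0.0, -0.0, -0.0], [-0.0, -0.0, 0.168, -0.0, -0.0, -0.0], [-0.0, -0.0, 0.21, -0.0, -0.0, -0.0]] mm/row 12.6 deg/row 0.0
[[-0.0, -0.0, 0.01, -0.0, -0.0, -0.0], [-0.0, -0.0, 0.02, -0.0, -0.0, -0.0], [-0.0, -0.0, 0.03, -0.0, -0.0, -0.0], [-0.0, -0.0, 0.04, -0.0, -0.0, -0.0], [-0.0, -0.0, 0.05, -0.0, -0.0, -0.0]] mm/row 3.0 deg/row 0.0
```

Emit:
drive_tool(
  increments=[
    [0,0,-0.088,0,0,0],
    [0,0,-0.176,0,0,0],
    [0,0,-0.264,0,0,0],
    [0,0,-0.352,0,0,0],
    [0,0,-0.44,0,0,0],
  ],
)

```text
time: 27.95
ee_pos: [0.4476, 0.0634, 0.16]
eef_rot: [0.08, 0.997, 0.001, 0.001]
ft_force: [0.2, -0.4, -0.7]
width: 0.0174
grip_force: 30.0
```

Emit:
drive_tool(
  increments=[
    [-0.015,-0.081,-0.034,0,0,0],
    [-0.03,-0.162,-0.068,0,0,0],
    [-0.045,-0.243,-0.102,0,0,0],
    [-0.06,-0.324,-0.136,0,0,0],
    [-0.075,-0.405,-0.17,0,0,0],
  ],
)

```text
time: 28.37
ee_pos: [0.4504, -0.0613, 0.21]
eef_rot: [0.08, 0.997, 0.001, 0.001]
ft_force: [0.1, -0.3, 0.4]
width: 0.0176
grip_force: 30.0
```

Emit:
drive_tool(
  increments=[
    [-0.024,-0.035,0.008,0.014,-0.05,0.045],
    [-0.048,-0.07,0.016,0.028,-0.1,0.09],
    [-0.072,-0.105,0.024,0.042,-0.15,0.135],
    [-0.096,-0.14,0.032,0.056,-0.2,0.18],
    [-0.12,-0.175,0.04,0.07,-0.25,0.225],
  ],
)

```text
time: 28.78
ee_pos: [0.4781, -0.1183, 0.1974]
eef_rot: [0.168, 0.98, -0.035, 0.097]
ft_force: [-0.9, -0.3, -0.6]
width: 0.0176
grip_force: 30.0
```

Emit:
drive_tool(
  increments=[
    [-0.028,-0.029,0.015,0.014,-0.051,0.045],
    [-0.056,-0.058,0.03,0.028,-0.102,0.09],
    [-0.084,-0.087,0.045,0.042,-0.153,0.135],
    [-0.112,-0.116,0.06,0.056,-0.204,0.18],
    [-0.14,-0.145,0.075,0.07,-0.255,0.225],
  ],
)

```text
time: 29.2
ee_pos: [0.5063, -0.1749, 0.1853]
eef_rot: [0.252, 0.946, -0.069, 0.193]
ft_force: [-0.2, -0.7, -0.9]
width: 0.0174
grip_force: 30.0
```

Emit:
drive_tool(
  increments=[
    [-0.029,-0.023,0.022,0.015,-0.05,0.045],
    [-0.058,-0.046,0.044,0.03,-0.1,0.09],
    [-0.087,-0.069,0.066,0.045,-0.15,0.135],
    [-0.116,-0.092,0.088,0.06,-0.2,0.18],
    [-0.145,-0.115,0.11,0.075,-0.25,0.225],
  ],
)

```text
time: 29.62
ee_pos: [0.5347, -0.2316, 0.1735]
eef_rot: [0.332, 0.894, -0.104, 0.282]
ft_force: [-0.4, -0.5, 0.7]
width: 0.0177
grip_force: 30.0
```

Emit:
drive_tool(
  increments=[
    [0,0,0.042,0,0,0],
    [0,0,0.084,0,0,0],
    [0,0,0.126,0,0,0],
    [0,0,0.168,0,0,0],
    [0,0,0.21,0,0,0],
  ],
)

```text
time: 30.03
ee_pos: [0.562, -0.2549, 0.1213]
eef_rot: [0.331, 0.895, -0.104, 0.281]
ft_force: [-0.2, -0.1, 0.1]
width: 0.0173
grip_force: 30.0
```

Emit:
drive_tool(
  increments=[
    [0,0,0.01,0,0,0],
    [0,0,0.02,0,0,0],
    [0,0,0.03,0,0,0],
    [0,0,0.04,0,0,0],
    [0,0,0.05,0,0,0],
  ],
)

```text
time: 30.45
ee_pos: [0.5688, -0.2601, 0.11]
eef_rot: [0.331, 0.895, -0.104, 0.282]
ft_force: [0.6, -1.1, -0.7]
width: 0.0177
grip_force: 30.0
```

```bash
python3 -c "
from plan import *
st();sf(CS);Q,ex,ez=rack()
plan([(CS+ez*.0060,Q,1)])"
```

```text
t 30.45 pos [ 0.5688 -0.2601  0.11  ] err mm [ 0.7  0.2 -0.9] rot err deg [-0.09 -0.01  0.06] F [ 0.6 -1.1 -0.7] T [0.52 0.62 0.02] w 0.0177 g 30.0 q [-0.01  0.11  0.21  2.14  0.66  0.43  0.52]
slot x,y,z mm [np.float64(-0.9), np.float64(1.1), np.float64(10.5)] F [np.float64(0.5), np.float64(-0.5), np.float64(-1.3)] T [0.52 0.62 0.02] w 0.0177 t 30.45
[[-0.0, -0.0, 0.004, -0.0, -0.0, -0.0], [-0.0, -0.0, 0.008, -0.0, -0.0, -0.0], [-0.0, -0.0, 0.012, -0.0, -0.0, -0.0], [-0.0, -0.0, 0.016, -0.0, -0.0, -0.0], [-0.0, -0.0, 0.02, -0.0, -0.0, -0.0]] mm/row 1.2 deg/row 0.0
```

Emit:
drive_tool(
  increments=[
    [0,0,0.004,0,0,0],
    [0,0,0.008,0,0,0],
    [0,0,0.012,0,0,0],
    [0,0,0.016,0,0,0],
    [0,0,0.02,0,0,0],
  ],
)

```text
time: 30.87
ee_pos: [0.5709, -0.2622, 0.1055]
eef_rot: [0.331, 0.895, -0.104, 0.281]
ft_force: [-26.1, 15.5, 29.6]
width: 0.0177
grip_force: 30.0
```

```bash
python3 -c "
from plan import *
sf(CS);Q,ex,ez=rack();p,_=load()
plan([(p+ez*.10,Q,1),((.42,-.06,.26),Q,2)])"
```

```text
slot x,y,z mm [np.float64(-1.1), np.float64(0.9), np.float64(5.0)] F [np.float64(-7.5), np.float64(-5.2), np.float64(41.4)] T [ 0.69  2.45 -0.68] w 0.0177 t 30.8667
[[0.0, -0.0, -0.067, -0.0, -0.0, -0.0], [0.0, -0.0, -0.134, -0.0, -0.0, -0.0], [0.0, -0.0, -0.201, -0.0, -0.0, -0.0], [0.0, -0.0, -0.268, -0.0, -0.0, -0.0], [0.0, -0.0, -0.335, -0.0, -0.0, -0.0]] mm/row 20.1 deg/row 0.0
[[0.038, 0.019, -0.056, -0.0, -0.0, -0.0], [0.076, 0.038, -0.112, -0.0, -0.0, -0.0], [0.114, 0.057, -0.168, -0.0, -0.0, -0.0], [0.152, 0.076, -0.224, -0.0, -0.0, -0.0], [0.19, 0.095, -0.28, -0.0, -0.0, -0.0]] mm/row 21.1 deg/row 0.0
[[0.038, 0.018, -0.055, -0.0, -0.0, -0.0], [0.076, 0.036, -0.11, -0.0, -0.0, -0.0], [0.114, 0.054, -0.165, -0.0, -0.0, -0.0], [0.152, 0.072, -0.22, -0.0, -0.0, -0.0], [0.19, 0.09, -0.275, -0.0, -0.0, -0.0]] mm/row 20.8 deg/row 0.0
```

Emit:
drive_tool(
  increments=[
    [0,0,0,0,0,0],
    [0,0,0,0,0,0],
    [0,0,0,0,0,0],
    [0,0,0,0,0,0],
    [0,0,0,0,0,0],
  ],
  claw=0.5,
)

```text
time: 31.28
ee_pos: [0.5711, -0.2625, 0.1047]
eef_rot: [0.331, 0.895, -0.104, 0.281]
ft_force: [-0.7, -0.5, 0.3]
width: 0.0403
grip_force: 0.0
```

Emit:
drive_tool(
  increments=[
    [0,0,-0.067,0,0,0],
    [0,0,-0.134,0,0,0],
    [0,0,-0.201,0,0,0],
    [0,0,-0.268,0,0,0],
    [0,0,-0.335,0,0,0],
  ],
)

```text
time: 31.7
ee_pos: [0.5269, -0.2248, 0.1878]
eef_rot: [0.331, 0.895, -0.104, 0.281]
ft_force: [1.4, -0.8, -0.4]
width: 0.0434
grip_force: 0.0
```

Emit:
drive_tool(
  increments=[
    [0.038,0.019,-0.056,0,0,0],
    [0.076,0.038,-0.112,0,0,0],
    [0.114,0.057,-0.168,0,0,0],
    [0.152,0.076,-0.224,0,0,0],
    [0.19,0.095,-0.28,0,0,0],
  ],
)

```text
time: 32.12
ee_pos: [0.4733, -0.1412, 0.2239]
eef_rot: [0.331, 0.895, -0.104, 0.281]
ft_force: [0.6, 0.1, -0.1]
width: 0.0437
grip_force: 0.0
```

Emit:
drive_tool(
  increments=[
    [0.038,0.018,-0.055,0,0,0],
    [0.076,0.036,-0.11,0,0,0],
    [0.114,0.054,-0.165,0,0,0],
    [0.152,0.072,-0.22,0,0,0],
    [0.19,0.09,-0.275,0,0,0],
  ],
)

```text
time: 32.53
ee_pos: [0.4195, -0.0595, 0.259]
eef_rot: [0.331, 0.895, -0.104, 0.281]
ft_force: [0.8, 0.2, 0.5]
width: 0.0434
grip_force: 0.0
```

```bash
python3 -c "
from plan import *
st()
for n,C in (('a7',CL),('b7',CM),('c7',CS)): print(n);barcheck(n,C,0)
a=cv2.imread('pics/top0.png');b=cv2.imread('pics/c7.png')
for n,(u,v),r in(('mug',(199,150),18),('vw',(199,216),7),('vb',(254,208),7)):
    d=cv2.absdiff(a,b)[v-r:v+r,u-r:u+r]; print(n,'diff mean',d.mean().round(1),'max',d.max())"
```

```text
t 32.53 pos [ 0.4195 -0.0595  0.259 ] err mm [-0.3  0.7 -0.7] rot err deg [-0.07  0.01  0.06] F [0.8 0.2 0.5] T [0.45 0.43 0.07] w 0.0434 g 0.0 q [-0.18 -0.46 -0.18  2.26  0.51  1.07  0.32]
a7
  corner slot x,y mm -74.3 7.5
  corner slot x,y mm 57.2 6.8
  corner slot x,y mm 57.3 -6.5
  corner slot x,y mm -74.1 -6.3
b7
  corner slot x,y mm -63.1 8.6
  corner slot x,y mm 52.1 9.1
  corner slot x,y mm 52.0 -6.2
  corner slot x,y mm -63.0 -7.3
c7
  corner slot x,y mm -51.6 10.2
  corner slot x,y mm 39.4 9.6
  corner slot x,y mm 38.8 -6.7
  corner slot x,y mm -52.2 -6.5
mug diff mean 3.1 max 20
vw diff mean 3.3 max 8
vb diff mean 3.0 max 8
```

```bash
python3 -c "
from plan import *
Q,ex,ez=rack();a=cv2.imread('pics/top6.png');b=cv2.imread('pics/a7.png');f=camera('scene');g=cv2.imread('pics/scene2.png')
for x in range(-80,86,10):
    u,v=proj('top',CL+ex*x/1e3+ez*.018).round().astype(int);print(x,a[v,u],b[v,u])"
```

```text
-80 [ 35  60 102] [ 37  63 105]
-70 [111 107 107] [114 110 110]
-60 [133 131 131] [140 138 139]
-50 [134 131 133] [138 134 136]
-40 [136 133 135] [138 135 138]
-30 [132 130 132] [138 135 136]
-20 [131 130 131] [136 133 134]
-10 [134 132 133] [138 136 137]
0 [134 132 133] [137 135 135]
10 [134 131 132] [138 136 137]
20 [135 131 132] [138 136 137]
30 [133 131 132] [137 134 136]
40 [134 131 132] [137 135 137]
50 [135 132 133] [141 138 140]
60 [134 134 136] [139 138 140]
70 [ 67  89 110] [ 65  89 111]
80 [ 45  68 107] [ 44  69 108]
```

The long bar hasn't moved; it was only a mask hue effect at the tip. All three bars are down in their compartments and the mug and vials are unmoved.

```bash
python3 -c "
from bench import *
print(close_job())"
```

```text
the job is handed in; nothing more can be done
None
```

I gauged all three bars in order, longest first, and each now lies fully down in its own rack compartment; the mug and both vials are unmoved in the top-view check, and I handed the job in after about 33 s of the 72 s allowed.

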